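# Load the inspection stage and step its parts under the pointer

## Task

Lay the spare switchgear parts that are on the bench (up to three: the terminal strip, the contactor and the slim power module) flat and square in the pockets of the sliding stage's carrier, each in the pocket cut to its own size. When all are in, take the carrier by its post and bring the middle of each part in turn, from the left pocket to the right one, under the fixed pointer, keeping it still there for two seconds. Then park the carrier, pulled right back towards the robot and over to its left stop, and let go, with every part still fully home; leave the tape roll and the voltage tester where they lie.

Things in the scene. Friction and masses are not known exactly. Their poses are not given: they have to be found in the camera images.
- terminal_strip: Row of grey DIN terminals with one blue and one green one on a short metal rail, 100 x 44 x 40 mm (length along its x, width along y), 0.14 kg; grip it across the 44 mm width, 15 to 38 mm above its underside. Origin: centre of its underside, z up. May be absent (None). Lies on the bench left or right of the stage.
- contactor: Contactor, white 70 x 46 x 27 mm base (length along x, width along y) with a grey block 42 x 46 x 15 mm centred on top, total height 42 mm, 0.2 kg; the sides across the 46 mm width are flat over the full height at the middle. Origin: centre of its underside, z up. May be absent (None).
- module: Slim grey power module, 90 x 34 x 24 mm (length along x, width along y) with a vented middle part 62 x 34 mm rising to 37 mm, 0.16 kg; grip it across the 34 mm width. Origin: centre of its underside, z up. May be absent (None).
- pocket_strip (a point): Centre of the floor of the carrier's left (+y) pocket, 104 x 48 mm inside (104 along x), for the terminal strip. Axes of all pocket points: the stage's x (away from the robot), y (left), z up. Each pocket is fenced by aluminium bars 6 mm thick, 10 mm high above the floor, and is 4 mm longer and wider than its part, which may go in either way round. Floor 32 mm above the bench.
- pocket_contactor (a point): Centre of the floor of the middle pocket, 74 x 50 mm inside, for the contactor; 16 mm farther in x than pocket_strip. Neighbouring pocket centres are 78 mm apart in y.
- pocket_module (a point): Centre of the floor of the right (-y) pocket, 94 x 38 mm inside, for the power module; it lies 8 mm nearer in x than pocket_strip.
- grip_post (a point): Grip point on the carrier's upright square aluminium post, 20 x 20 mm, faces along the stage's axes, on a tab at the carrier's near edge, 104 mm nearer than its middle. The post's top is 20 mm above this point, the tab 32 mm below it. Gripped here from above, it draws the carrier both ways. With the fingers closing along the stage's y the gripper clears the pointer's arm.
- pointer_tip (a point): Lower tip of the fixed vertical steel pointer, 94 mm above the bench, higher than any seated part (74 mm). It hangs on an arm at 172 mm (14 mm square) that comes from a post on the far side of the stage. It stays where it is, 90 mm beyond the middle of the carrier when that is fully back: then all pockets are clear to load from above.
- saddle (a joint): Depth slide of the stage (m): 0 = carrier fully back towards the robot against its stop, 0.12 = farthest away; about 2.5 N of friction, stays where it is left.
- carrier (a joint): Sideways slide of the carrier (m): 0 = middle, -0.092 = right stop (-y), +0.092 = left stop (+y); about 2.5 N of friction, stays where it is left.
- tape_black: Roll of black tape lying on the bench in front of the stage, 67 mm across, 19 mm high: a bystander. Origin: centre of underside.
- voltage_tester: Small screwdriver-shaped voltage tester with a green handle, lying on the bench in front of the stage, 133 mm long, 17 mm high: a bystander. Origin: centre of underside.

How it is judged (in metres and radians):
On the way, in this order (a step that is already met when the one before it is completed fails the run):
1. every part that is there lies flat and square in its own pocket, let go (horizontal distance between terminal_strip and pocket_strip below 0.006 m and z of terminal_strip in the frame of pocket_strip between -0.003 and 0.003 m and angle between each of terminal_strip, contactor, module's own z axis and vertical below 0.06 rad and angle between the x axis of terminal_strip and the x axis of pocket_strip, either way round below 0.1 rad and contact force between the fingers and terminal_strip below 0.05 N and horizontal distance between contactor and pocket_contactor below 0.006 m and z of contactor in the frame of pocket_contactor between -0.003 and 0.003 m and angle between the x axis of contactor and the x axis of pocket_contactor, either way round below 0.1 rad and contact force between the fingers and contactor below 0.05 N and horizontal distance between module and pocket_module below 0.006 m and z of module in the frame of pocket_module between -0.003 and 0.003 m and angle between the x axis of module and the x axis of pocket_module, either way round below 0.1 rad and contact force between the fingers and module below 0.05 N), for 0.2 s.
2. the seated terminal strip (left pocket), if there is one, stands with its middle under the pointer (horizontal distance between terminal_strip and pocket_strip below 0.006 m and z of terminal_strip in the frame of pocket_strip between -0.003 and 0.003 m and angle between terminal_strip's own z axis and vertical below 0.06 rad and angle between the x axis of terminal_strip and the x axis of pocket_strip, either way round below 0.1 rad and horizontal distance between pointer_tip and terminal_strip below 0.006 m), for 1.8 s.
3. the seated contactor (middle pocket), if there is one, stands with its middle under the pointer (horizontal distance between contactor and pocket_contactor below 0.006 m and z of contactor in the frame of pocket_contactor between -0.003 and 0.003 m and angle between contactor's own z axis and vertical below 0.06 rad and angle between the x axis of contactor and the x axis of pocket_contactor, either way round below 0.1 rad and horizontal distance between pointer_tip and contactor below 0.006 m), for 1.8 s.
4. the seated power module (right pocket), if there is one, stands with its middle under the pointer (horizontal distance between module and pocket_module below 0.006 m and z of module in the frame of pocket_module between -0.003 and 0.003 m and angle between module's own z axis and vertical below 0.06 rad and angle between the x axis of module and the x axis of pocket_module, either way round below 0.1 rad and horizontal distance between pointer_tip and module below 0.006 m), for 1.8 s.
At the end, for the whole second after the job is handed in: Every part that is there lies in its own pocket (centre within 6 mm of the pocket's, underside within 3 mm of the floor, level within 0.06 rad, square within 0.1 rad, either way round), at rest and let go, and the carrier is pulled back to within 10 mm of its near stop and of its left stop (horizontal distance between terminal_strip and pocket_strip below 0.006 m and z of terminal_strip in the frame of pocket_strip between -0.003 and 0.003 m and angle between each of terminal_strip, contactor, module's own z axis and vertical below 0.06 rad and angle between the x axis of terminal_strip and the x axis of pocket_strip, either way round below 0.1 rad and linear speed of each of terminal_strip, contactor, module below 0.02 m/s and horizontal distance between contactor and pocket_contactor below 0.006 m and z of contactor in the frame of pocket_contactor between -0.003 and 0.003 m and angle between the x axis of contactor and the x axis of pocket_contactor, either way round below 0.1 rad and horizontal distance between module and pocket_module below 0.006 m and z of module in the frame of pocket_module between -0.003 and 0.003 m and angle between the x axis of module and the x axis of pocket_module, either way round below 0.1 rad and value of joint saddle below 0.01 m and value of joint carrier above 0.082 m and contact force between the fingers and anything else below 0.05 N); the robot touches nothing.
It fails at once if the tape roll or the voltage tester is moved more than 40 mm (distance of any of tape_black, voltage_tester from where it was at the start of the episode above 0.04 m).
Of terminal_strip, contactor, module only 2 to 3 are there at a start; the rules pass over those that are not, and their reading is None.
At some moment in a run one of terminal_strip, contactor, module may be knocked a few centimetres aside while the robot is not near it.
Once in a run the grip may slacken for a moment while it holds something.
It also fails if it takes over 208 s, if anything falls off the work surface, if the arm or the gripper's body presses on something with over 40 N, if the wrist force passes 120 N, or if a joint passes its speed limit or range.

## Robot

A 6-joint arm with a two-finger parallel gripper is mounted at the origin on a cart in front of the work surface, level with it; the furniture and walls round the work are solid. World frame = base frame: x ahead of the robot, y to its left, z up, the work surface at z = 0. Lengths are in m, angles in degrees, forces in N, time in s.
With the tool pointing down it reaches from about 0.3 to 0.75 m from the base axis. Payload 8.5 kg.
Tool frame: the origin (TCP) lies at the very end of the fingers, on their centre line; the grasp point (between the pads) lies 19 mm behind it; z points along the fingers, y is the line along which they close (so a half turn about z gives the same grasp; the last joint's range is limited). The gripper opens to 85 mm and grips with 20 to 120 N. Pads are 22 mm wide; open, the fingers measure 114 mm over their backs; the gripper's body (76 mm by 85 mm) begins 54 mm behind the grasp point. The pads swing forward as they close: fully open they stand 13 mm farther back than shut.
Start: joints at [57.68, 21.807, 74.336, -0, 83.858, -12.336], TCP at [0.188, 0.517, 0.231] pointing down, gripper open.
Joint ranges: [-178.18, 178.18], [-50.72, 133.34], [12.68, 142.11], [-81.47, 261.47], [9.98, 163.14], [-165.26, 165.26]. Speed limits (degrees/s): [136.94, 136.94, 180, 180, 180, 180].

## Interface

Orientations are given as a 3x3 rotation matrix whose columns are the frame's x, y, z axes.
In Python, from rig import observe, cams, ticket gives the robot as it stands.
- The arm moves only by the tool move_arm, never from a script. Its arguments are lists of equal length, an entry for each row: "jaw": the finger opening in cm, from 0 to 8.54; "dp": the shift along the tool's x, y, z in cm, a list of three; "turn": the turn, a rotation vector about the tool's x, y, z in rad, a list of three. In form: {"jaw": [jaw, ...], "dp": [[tx, ty, tz], ...], "turn": [[wx, wy, wz], ...]}. A call has 1 to 12 rows; each row shifts and turns the commanded pose from where the row before left it, along the tool's axes as they then stand; what a row does not reach is not made up. A row lasts 1/12 s, in which the tool goes at most 41.7 mm and 7.16 degrees, less where a joint would pass 70% of its speed; a pose out of reach is approached as far as the arm can. A call is refused whole if a number of a shift passes 4.17 or a number of a turn 0.125, either way. A call with a gripper value outside its range is refused whole. The fingers move at their own pace and stop on an object; "force" is the grip in N (left out, the last holds). Time passes only in rows, so rows that do not move let the fingers close. It gives the time, the measured TCP pose, the force, the opening and the grip force at its end, in the units of the state.
- observe(): the state, without advancing time (a new reading comes with each control period).
- cams.get_image(name): name is "scene" or "top" or "wrist"; returns (picture, depth): 480x640x3 uint8, red, green, blue; 480x640 float32, m along the optical axis (not along the pixel's ray), 0 where there is no reading.
- cams.calibration(name): a dict with "vertical_fov" (degrees; the focal length in pixels is half the picture's height over the tangent of half this angle, whatever the lens; pixels are square), "cx", "cy" (the principal point, pixels), "view" (4x4, takes a point from world to camera coordinates); the wrist camera has in their place "tool_from_camera" (4x4, takes a point from camera to tool coordinates, whose origin is the TCP and whose axes are the flange's). Camera axes: x right, y up, looking along -z (the intrinsics and any distortion apply to the point x, -y, -z); pixel columns grow to the right and rows downward; lengths in m; the calibration is good to about 2 mm. A picture is of the moment at which its call begins: read the wrist's pose just before it. calibration takes no time and is no camera call.
- ticket.close_job(): hands the job in; it is judged then, once.
Trained networks look in the newest picture that a camera, given by its name, has taken for a name from the list of things; names that differ only in an ending like _2 or _b are one class to them, and where a whole thing is asked for, a point or a joint stands for the part that bears it (a point fixed in the world has none). Each returns a list of dicts, best first, with "p" (0 to 1); they miss things now and then, are a little off and sometimes report something else, mostly with a low value. They report only what shows in the picture. A call takes as long as a camera call.
- cams.spot_in(camera, query): "box" ([centre column, centre row, width, height] as shares, 0 to 1, of the picture: columns of its width, rows of its height, round what is visible of it).
- cams.outline_of(camera, query): "mask" (480x640 bool, what is visible of it) and "box" ([centre column, centre row, width, height] as shares, 0 to 1, of the picture: columns of its width, rows of its height, round what is visible of it).
- cams.mark_of(camera, query): "location" ([column, row] as shares, 0 to 1, of the picture: columns of its width, rows of its height: a listed point, or the origin of a listed thing).
The state is a dict: "time_s": time; "q": joint angles; "qvel": joint speeds; "joint_efforts": joint torques, N m; "position": TCP position; "tool_rot": TCP orientation; "ft_force": force on the tool from outside, world axes, zero at the start; "wrist_torque": the same for the moment, N m; "grip_width": finger opening in m; "gripper_force": force on a finger pad.
Only numpy, scipy, OpenCV 4.12 (cv2) and the standard library are available. Lean on these libraries where they do the work, as an engineer would, in place of code of your own. Each camera call takes 0.05 s, during which the arm holds its last target. There are 200 camera calls.

## Working session

There is one attempt and no reset: what is moved stays moved. The work goes in short steps, Python scripts to look and compute and a tool call to move; the robot and the scene stay as the last step left them, time stands still between calls to the robot, and variables do not carry over. Pictures are saved under pics/ and viewed, at most 14 in all, crops included, and the job is handed in when it is done.

Besides the shell and the picture viewer there is one more tool, called after ">>>" by a JSON object that holds its "fn" and its "kwargs". move_arm: Moves the arm, as the interface text tells. Its arguments: {"type":"object","properties":{"jaw":{"type":"array","items":{"type":"number"}},"dp":{"type":"array","items":{"type":"array","items":{"type":"number"}}},"turn":{"type":"array","items":{"type":"array","items":{"type":"number"}}},"force":{"type":"number"}},"required":["jaw","dp","turn"]}

```bash
mkdir -p pics; ls; cat > h.py <<'E'
import numpy as np,cv2
from rig import observe,cams,ticket
def K(n):
    c=cams.calibration(n);f=240/np.tan(np.radians(c['vertical_fov'])/2);return c,f
def w2(n,st=None):
    c,f=K(n)
    if 'view' in c: return np.linalg.inv(np.array(c['view'])),f,c
    T=np.eye(4);T[:3,:3]=np.array(st['tool_rot']);T[:3,3]=st['position'];return T@np.array(c['tool_from_camera']),f,c
def pts(n,u,v,d,st=None):
    M,f,c=w2(n,st);u,v,d=map(np.asarray,(u,v,d))
    p=np.stack([(u-c['cx'])/f*d,-(v-c['cy'])/f*d,-d,np.ones_like(d)],-1)
    return (p@M.T)[...,:3]
def rayz(n,u,v,z,st=None):
    a=pts(n,u,v,1.0,st);M,_,_=w2(n,st);o=M[:3,3];return o+(a-o)*(z-o[2])/(a[2]-o[2])
def snap(n,name=None):
    st=observe();im,d=cams.get_image(n)
    if name: cv2.imwrite('pics/'+name,im[:,:,::-1])
    return im,d,st
E
python3 - <<'E'
from h import *
for n in ('top','scene'):
    im,d,st=snap(n,n+'1.png');print(n,cams.calibration(n))
    for q in ('terminal_strip','contactor','module','tape_black','voltage_tester'):
        for o in cams.outline_of(n,q)[:2]:
            m=o['mask'];v,u=np.nonzero(m&(d>0))
            if len(u)<30: continue
            P=pts(n,u,v,d[v,u]);zt=np.percentile(P[:,2],95);T=P[P[:,2]>zt-.008]
            r=cv2.minAreaRect((T[:,:2]*1000).astype(np.float32));r2=cv2.minAreaRect((P[:,:2]*1000).astype(np.float32))
            print(n,q,round(o['p'],2),len(u),zt.round(3),r,r2)
    for q in ('pocket_strip','pocket_contactor','pocket_module','grip_post','pointer_tip'):
        z={'g':.0,'p':.032}[q[0]]
        for o in cams.mark_of(n,q)[:2]:
            u,v=o['location'][0]*640,o['location'][1]*480
            print(n,q,round(o['p'],2),round(u),round(v),[rayz(n,u,v,zz).round(4).tolist() for zz in (.032,.094)])
print(observe())
E
```

```text
pics
top {'vertical_fov': 45.3777083629963, 'cx': 311.1429025493601, 'cy': 238.6269787636084, 'view': array([[ 0.02567409, -0.99948636,  0.0191798 , -0.02591921],
       [ 0.9846187 ,  0.02859971,  0.17236028, -0.52950611],
       [-0.17282028,  0.0144596 ,  0.98484723, -1.15259608],
       [ 0.        ,  0.        ,  0.        ,  1.        ]])}
top terminal_strip 0.59 1157 0.043 ((595.0426025390625, 333.8338928222656), (92.89360046386719, 45.2960090637207), 10.59487247467041) ((600.286376953125, 340.4125061035156), (107.8802490234375, 56.98897171020508), 10.67119026184082)
top module 0.86 850 0.04 ((447.8994140625, -361.71002197265625), (61.775875091552734, 36.03923034667969), 27.440814971923828) ((447.6995849609375, -361.22344970703125), (90.0293197631836, 37.2867546081543), 29.763256072998047)
top module 0.52 408 0.018 ((375.0870056152344, -89.48516082763672), (17.62228012084961, 131.57850646972656), 14.950353622436523) ((375.86041259765625, -89.25637817382812), (19.830575942993164, 131.6328582763672), 15.692286491394043)
top tape_black 0.79 642 0.023 ((369.7205810546875, 173.1105
[... 3119 characters left out ...]
8579010e+01, -1.23347924e+01]), 'qvel': array([-0.02180272,  0.07458306, -0.02843557, -0.05366345, -0.15583404,
        0.02502028]), 'joint_efforts': array([ 9.22617037e-04, -4.48325729e+01, -2.31475157e+01, -9.91036654e-05,
        4.03192107e-04, -4.95422114e-05]), 'position': array([0.1879796 , 0.51685776, 0.23131384]), 'tool_rot': array([[-9.39767683e-01,  3.41813840e-01, -1.38367644e-05],
       [ 3.41813841e-01,  9.39767683e-01, -1.89637148e-05],
       [ 6.52128379e-06, -2.25510839e-05, -1.00000000e+00]]), 'ft_force': array([-0.14320806, -0.59098795,  0.01147272]), 'wrist_torque': array([-0.01716804,  0.03824208, -0.0237459 ]), 'gripper_force': 0.0, 'grip_width': 0.08566256171286087}
```

View pics/top1.png

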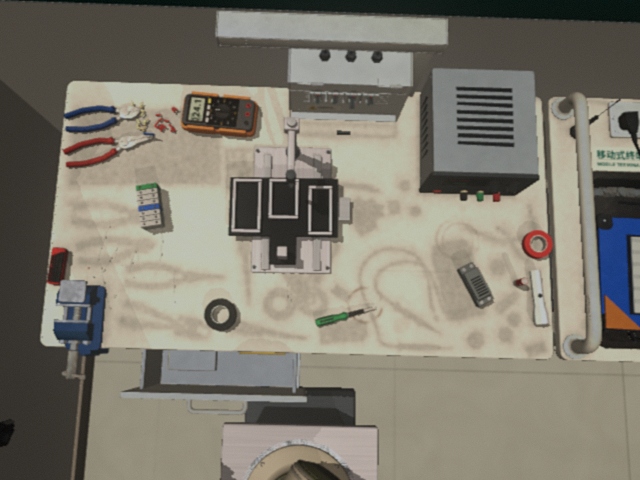

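View pics/scene1.png

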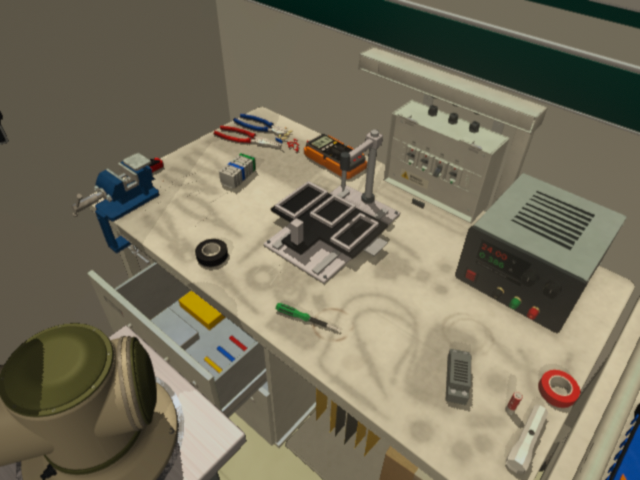

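The contactor is absent. The strip is at about (149,207), the module at (475,285), the carrier at (284,208) and the pointer at (290,175). I'll move in for a wrist view first, because the carrier needs pulling back before loading.

>>> {"fn": "move_arm", "kwargs": {"jaw": [8.5,8.5,8.5,8.5,8.5,8.5,8.5,8.5,8.5,8.5], "dp": [[0,0,0],[0,0,0],[0,0,0],[-1.4,-3.0,-0.5],[-1.4,-3.0,-0.5],[-1.4,-3.0,-0.5],[-1.4,-3.0,-0.5],[-1.4,-3.0,-0.5],[-1.4,-3.0,-0.5],[-1.4,-3.0,-0.5]], "turn": [[0,0,-0.1163],[0,0,-0.1163],[0,0,-0.1163],[0,0,0],[0,0,0],[0,0,0],[0,0,0],[0,0,0],[0,0,0],[0,0,0]]}}

```text
time_s: 1.93
position: [0.2862, 0.3054, 0.2667]
tool_rot: [[-1.0, -0.0, 0.0], [-0.0, 1.0, 0.0], [-0.0, 0.0, -1.0]]
ft_force: [0.0, 1.2, 0.7]
grip_width: 0.0851
gripper_force: 0.0
```

>>> {"fn": "move_arm", "kwargs": {"jaw": [8.5,8.5,8.5,8.5,8.5,8.5,8.5,8.5,8.5,8.5], "dp": [[-1.4,-3.0,-0.5],[-1.4,-3.0,-0.5],[-1.4,-3.0,-0.5],[-1.4,-3.0,-0.5],[-1.4,-3.0,-0.5],[-1.4,-3.0,-0.5],[-1.4,-3.0,-0.5],[-1.4,-3.0,-0.5],[0,0,0],[0,0,0]], "turn": [[0,0,0],[0,0,0],[0,0,0],[0,0,0],[0,0,0],[0,0,0],[0,0,0],[0,0,0],[0,0,0],[0,0,0]]}}

```text
time_s: 2.77
position: [0.3985, 0.0658, 0.3063]
tool_rot: [[-1.0, 0.003, -0.0], [0.003, 1.0, 0.0], [0.0, 0.0, -1.0]]
ft_force: [-0.7, 0.8, -1.0]
grip_width: 0.0854
gripper_force: 0.0
```

```bash
cat >> h.py <<'E'
def stage(n='wrist',name=None):
    im,d,st=snap(n,name)
    print('tcp',np.round(st['position'],4),'yaw(tool x)',np.degrees(np.arctan2(st['tool_rot'][1,0],st['tool_rot'][0,0])).round(2),'t',st['time_s'])
    for q,z in (('pocket_strip',.032),('pocket_contactor',.032),('pocket_module',.032),('grip_post',.084),('pointer_tip',.094)):
        for o in cams.mark_of(n,q)[:1]:
            u,v=o['location'][0]*640,o['location'][1]*480
            print(q,round(o['p'],2),round(u),round(v),rayz(n,u,v,z,st).round(4).tolist())
    return im,d,st
E
python3 - <<'E'
from h import *
im,d,st=stage('wrist','w1.png')
for q in('terminal_strip','contactor','module'):
    print(q,[o['p'] for o in cams.spot_in('wrist',q)])
v,u=np.mgrid[0:480,0:640];m=d>0;P=pts('wrist',u[m],v[m],d[m],st)
# post top: small patch z .09-.115 ; 
s=P[(P[:,2]>.095)&(P[:,2]<.115)&(P[:,0]<.6)];print('posttop',len(s),np.median(s,0) if len(s) else '',s.min(0) if len(s) else '',s.max(0) if len(s) else '')
s=P[(P[:,2]>.036)&(P[:,2]<.048)&(P[:,0]>.5)&(P[:,1]<.2)&(P[:,1]>-.1)]
print('bars',len(s),cv2.minAreaRect((s[:,:2]*1000).astype(np.float32)) if len(s) else '')
print(cams.calibration('wrist')['tool_from_camera'])
E
```

```text
tcp [0.3985 0.0658 0.3063] yaw(tool x) 179.83 t 2.7667
pocket_strip 0.97 365 344 [0.6044, 0.1299, 0.032]
pocket_contactor 0.82 307 351 [0.6159, 0.0483, 0.032]
pocket_module 0.92 253 339 [0.5961, -0.0271, 0.032]
grip_post 0.83 310 285 [0.4896, 0.0543, 0.084]
pointer_tip 0.62 295 390 [0.6302, 0.0348, 0.094]
terminal_strip [0.98]
contactor []
module [0.58]
posttop 0   
bars 3099 ((609.5003051757812, 57.932472229003906), (203.527099609375, 231.92640686035156), 20.54613494873047)
[[ 7.33918397e-04  9.53034488e-01  3.02860902e-01  7.73120708e-02]
 [ 9.99999331e-01 -9.70113057e-04  6.29441744e-04  1.12217119e-03]
 [ 8.93689006e-04  3.02860237e-01 -9.53034563e-01 -1.43089498e-01]
 [ 0.00000000e+00  0.00000000e+00  0.00000000e+00  1.00000000e+00]]
```

View pics/w1.png

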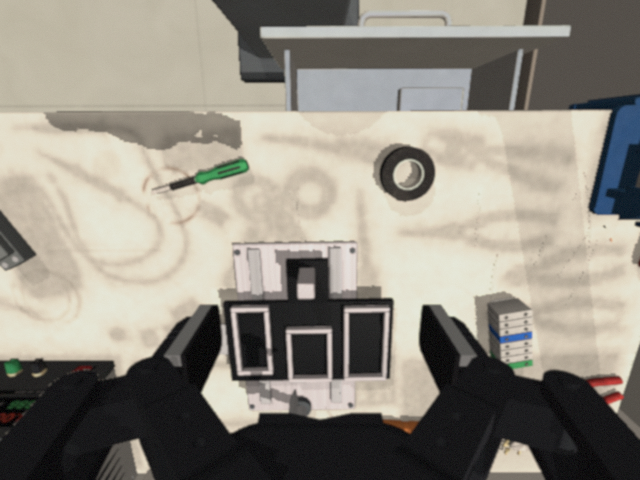

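```bash
python3 - <<'E'
from h import *
for n in ('wrist','top','scene'):
    im,d,st=snap(n)
    v,u=np.mgrid[0:480,0:640];m=d>0;P=pts(n,u[m],v[m],d[m],st)
    o=(P[:,0]>.44)&(P[:,0]<.56)&(P[:,1]>.02)&(P[:,1]<.09)
    s=P[o&(P[:,2]>.06)];print(n,len(s))
    if len(s):
        t=s[s[:,2]>np.percentile(s[:,2],90)-.006];print(np.percentile(s[:,2],[5,50,95]).round(3),t.min(0).round(4),t.max(0).round(4),np.median(t,0).round(4))
    s=P[o&(P[:,2]<.06)];print('tab z',np.histogram(s[:,2],np.arange(0,.061,.006))[0])
E
```

```text
wrist 400
[0.063 0.083 0.085] [0.4867 0.039  0.0792] [0.5066 0.058  0.0861] [0.4959 0.0486 0.084 ]
tab z [ 636  711  419    1   94 2028   28   28   35   30]
top 10
[0.574 0.576 0.581] [0.4401 0.0749 0.5751] [0.4413 0.0892 0.5811] [0.4404 0.0851 0.5789]
tab z [  0   2   6   2  69 363  25   0   0   0]
scene 168
[0.062 0.078 0.085] [0.4857 0.0355 0.0783] [0.5069 0.0564 0.0872] [0.4958 0.0455 0.0829]
tab z [200 330  48  10 101 497  32  25  26  28]
```

>>> {"fn": "move_arm", "kwargs": {"jaw": [6,5,5,5,5,5,5,5,5,5,5,5], "dp": [[-3.0,-0.6,0],[-3.0,-0.6,0],[-3.0,-0.6,2],[-0.75,0,3.5],[0,0,3.5],[0,0,3.5],[0,0,3.5],[0,0,3.5],[0,0,3.0],[0,0,2.0],[0,0,1.5],[0,0,0]], "turn": [[0,0,0],[0,0,0],[0,0,0],[0,0,0],[0,0,0],[0,0,0],[0,0,0],[0,0,0],[0,0,0],[0,0,0],[0,0,0],[0,0,0]]}}

```text
time_s: 4.37
position: [0.4942, 0.049, 0.0437]
tool_rot: [[-1.0, 0.0, -0.005], [0.0, 1.0, 0.001], [0.005, 0.001, -1.0]]
ft_force: [-0.8, 0.5, -0.3]
grip_width: 0.0502
gripper_force: 0.0
```

>>> {"fn": "move_arm", "kwargs": {"jaw": [1,1,1,1,1,1,1,1], "dp": [[0,0,0],[0,0,0],[0,0,0],[0,0,0],[0,0,0],[0,0,0],[0,0,0],[0,0,0]], "turn": [[0,0,0],[0,0,0],[0,0,0],[0,0,0],[0,0,0],[0,0,0],[0,0,0],[0,0,0]], "force": 60}}

```text
time_s: 5.03
position: [0.4962, 0.0488, 0.0476]
tool_rot: [[-1.0, -0.001, 0.003], [-0.001, 1.0, -0.001], [-0.003, -0.001, -1.0]]
ft_force: [-0.6, -0.1, 8.0]
grip_width: 0.0193
gripper_force: 59.0
```

>>> {"fn": "move_arm", "kwargs": {"jaw": [1,1,1,1,1,1,1,1,1,1,1,1], "dp": [[0.4,0,0],[0.6,0,0],[0.6,0,0],[0.6,0,0],[0.6,0,0],[0.6,0,0],[0.6,0,0],[0.6,0,0],[0.4,0,0],[0.4,0,0],[0.2,0,0],[0,0,0]], "turn": [[0,0,0],[0,0,0],[0,0,0],[0,0,0],[0,0,0],[0,0,0],[0,0,0],[0,0,0],[0,0,0],[0,0,0],[0,0,0],[0,0,0]]}}

```text
time_s: 6.03
position: [0.4401, 0.0485, 0.0475]
tool_rot: [[-1.0, -0.001, 0.003], [-0.001, 1.0, -0.001], [-0.003, -0.001, -1.0]]
ft_force: [-0.7, -2.7, 11.1]
grip_width: 0.0197
gripper_force: 59.7
```

>>> {"fn": "move_arm", "kwargs": {"jaw": [1,1,1,1,1], "dp": [[0.2,0,0],[0.2,0,0],[0.1,0,0],[0.1,0,0],[0,0,0]], "turn": [[0,0,0],[0,0,0],[0,0,0],[0,0,0],[0,0,0]]}}

```text
time_s: 6.45
position: [0.4347, 0.0484, 0.0475]
tool_rot: [[-1.0, -0.001, 0.004], [-0.001, 1.0, -0.001], [-0.004, -0.001, -1.0]]
ft_force: [2.2, -1.4, 9.7]
grip_width: 0.0192
gripper_force: 59.5
```

>>> {"fn": "move_arm", "kwargs": {"jaw": [1,1,1,1,1,1], "dp": [[0.1,0,0],[0.1,0,0],[0.1,0,0],[0.1,0,0],[0.1,0,0],[0,0,0]], "turn": [[0,0,0],[0,0,0],[0,0,0],[0,0,0],[0,0,0],[0,0,0]]}}

```text
time_s: 6.95
position: [0.4324, 0.0483, 0.0475]
tool_rot: [[-1.0, -0.0, 0.01], [-0.0, 1.0, -0.001], [-0.01, -0.001, -1.0]]
ft_force: [14.2, 1.5, -2.3]
grip_width: 0.0192
gripper_force: 58.8
```

>>> {"fn": "move_arm", "kwargs": {"jaw": [2.5,4,5,5,5,6,7,8,8.5,8.5,8.5,8.5], "dp": [[-0.3,0,0],[0,0,0],[0,0,0],[0,0,-2],[0,0,-3],[0,0,-4],[0,0,-4],[0,0,-4],[0,0,-4],[0,0,-4],[0,0,-2],[0,0,0]], "turn": [[0,0,0],[0,0,0],[0,0,0],[0,0,0],[0,0,0],[0,0,0],[0,0,0],[0,0,0],[0,0,0],[0,0,0],[0,0,0],[0,0,0]]}}

```text
time_s: 7.95
position: [0.4321, 0.0488, 0.3205]
tool_rot: [[-1.0, -0.0, 0.008], [-0.0, 1.0, -0.001], [-0.008, -0.001, -1.0]]
ft_force: [-0.6, 0.5, -1.0]
grip_width: 0.085
gripper_force: 0.0
```

```bash
cat >> h.py <<'E'
def part(n,q,st,d,top=.007):
    for o in cams.outline_of(n,q)[:2]:
        m=o['mask'];v,u=np.nonzero(m&(d>0))
        if len(u)<30: continue
        P=pts(n,u,v,d[v,u],st);P=P[P[:,2]>.008]
        zt=np.percentile(P[:,2],90);T=P[P[:,2]>zt-top]
        r=cv2.minAreaRect((T[:,:2]*1000).astype(np.float32));print(q,n,round(o['p'],2),'ztop',zt.round(4),np.round(r[0],1),np.round(r[1],1),round(r[2],1))
E
python3 - <<'E'
from h import *
im,d,st=stage('wrist','w2.png')
part('wrist','terminal_strip',st,d)
for n in('top','scene'):
    print(n);im2,d2,_=stage(n);part(n,'terminal_strip',None,d2);part(n,'module',None,d2)
v,u=np.mgrid[0:480,0:640];m=d>0;P=pts('wrist',u[m],v[m],d[m],st)
s=P[(P[:,2]>.037)&(P[:,2]<.048)&(P[:,0]>.455)&(P[:,0]<.62)&(P[:,1]<.2)&(P[:,1]>-.12)]
print(np.median(s[:,2]),cv2.minAreaRect((s[:,:2]*1000).astype(np.float32)))
# bar map
mx=np.zeros((200,320),np.uint8)
i=((s[:,0]-.44)*1000).astype(int);j=((.2-s[:,1])*1000).astype(int);mx[199-i,j]=255
cv2.imwrite('pics/map.png',cv2.resize(mx,None,fx=2,fy=2))
E
```

```text
tcp [0.4321 0.0488 0.3205] yaw(tool x) -179.99 t 7.95
pocket_strip 0.9 380 274 [0.5405, 0.1303, 0.032]
pocket_contactor 0.73 20 202 [0.4419, -0.3327, 0.032]
pocket_module 0.84 260 270 [0.5344, -0.0325, 0.032]
grip_post 0.59 321 202 [0.4305, 0.0508, 0.084]
pointer_tip 0.85 311 356 [0.6267, 0.0376, 0.094]
terminal_strip wrist 0.72 ztop 0.04 [594.6 334.9] [92.4 45.1] 10.4
top
tcp [0.4312 0.0489 0.3152] yaw(tool x) 180.0 t 8.3
pocket_module 0.73 319 240 [0.5294, -0.0285, 0.032]
grip_post 0.85 283 282 [0.4342, 0.0432, 0.084]
pointer_tip 0.76 292 190 [0.6213, 0.0308, 0.094]
terminal_strip top 0.83 ztop 0.0421 [594.8 333.5] [92.3 43.9] 11.1
terminal_strip top 0.52 ztop 0.0432 [487.  -1.] [119.5 231.5] 77.8
module top 0.65 ztop 0.0395 [ 443.4 -363.9] [71.7 35.4] 27.4
scene
tcp [0.4315 0.0489 0.3163] yaw(tool x) -179.99 t 8.7
pocket_contactor 0.66 314 227 [0.5536, 0.0475, 0.032]
pocket_module 0.74 336 250 [0.5307, -0.0306, 0.032]
grip_post 0.79 276 244 [0.4254, 0.0346, 0.084]
pointer_tip 0.94 344 191 [0.629, 0.0297, 0.094]
terminal_strip scene 0.97 ztop 0.0398 [594.8 333. ] [93.7 46.3] 11.5
module scene 0.61 ztop 0.0379 [ 447.6 -362.2] [63.2 33.5] 27.9
0.041951794651449936 ((537.0546264648438, 52.703826904296875), (119.72673797607422, 212.3246307373047), 0.08505591005086899)
```

View pics/w2.png

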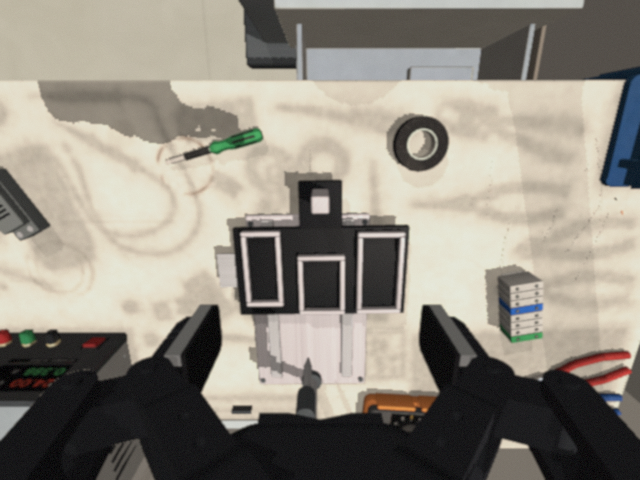

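View pics/map.png

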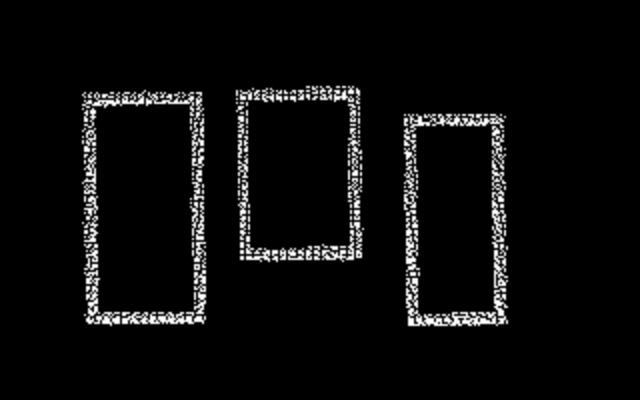

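```bash
cat >> h.py <<'E'
def bars(st,d,x0=.455,x1=.70):
    v,u=np.mgrid[0:480,0:640];m=d>0;P=pts('wrist',u[m],v[m],d[m],st)
    s=P[(P[:,2]>.037)&(P[:,2]<.048)&(P[:,0]>x0)&(P[:,0]<x1)&(P[:,1]<.25)&(P[:,1]>-.17)]
    I=np.zeros((300,500),np.uint8);I[((s[:,0]-.44)*1000).astype(int),((s[:,1]+.2)*1000).astype(int)]=255
    I=cv2.morphologyEx(I,cv2.MORPH_CLOSE,np.ones((5,5)));n,L=cv2.connectedComponents(I)
    lab=L[((s[:,0]-.44)*1000).astype(int),((s[:,1]+.2)*1000).astype(int)]
    for k in range(1,n):
        q=s[lab==k]
        if len(q)<150: continue
        r=cv2.minAreaRect((q[:,:2]*1000).astype(np.float32));print('bars',len(q),np.round(r[0],1),np.round(r[1],1),round(r[2],2),'ctr pct',((np.percentile(q[:,:2],2,axis=0)+np.percentile(q[:,:2],98,axis=0))*500).round(1))
E
python3 - <<'E'
from h import *
for i in range(2):
    im,d,st=snap('wrist');print(st['position'].round(4),st['tool_rot'].round(4).tolist());bars(st,d);part('wrist','terminal_strip',st,d)
E
```

```text
[0.4315 0.0489 0.3163] [[-1.0, -0.0001, -0.0], [-0.0001, 1.0, -0.0], [0.0, -0.0, -1.0]]
bars 1089 [530.5 -28. ] [106.3  50.4] 0.76 ctr pct [530.2 -27.7]
bars 1190 [536.2 128.2] [116.4  60.5] 0.88 ctr pct [535.8 127.7]
bars 939 [553.6  50. ] [87.8 61.2] 1.09 ctr pct [552.7  50.3]
terminal_strip wrist 0.74 ztop 0.04 [594.8 335.2] [92.7 45.6] 11.0
[0.4315 0.0489 0.3163] [[-1.0, -0.0001, 0.0], [-0.0001, 1.0, -0.0], [-0.0, -0.0, -1.0]]
bars 1086 [530.5 -27.7] [106.2  50. ] 0.95 ctr pct [530.3 -27.6]
bars 1197 [536.4 128. ] [116.7  60.3] 0.71 ctr pct [535.9 127.8]
bars 956 [553.2  49.9] [86.6 61.4] 1.06 ctr pct [552.8  50.3]
terminal_strip wrist 0.68 ztop 0.04 [594.7 334.9] [92.7 45. ] 11.1
```

>>> {"fn": "move_arm", "kwargs": {"jaw": [8.5,8.5,8.5,8.5,8.5,8.5,8.5,8.5,8.5,8.5,8.5,8.5], "dp": [[-1.63,2.86,1.2],[-1.63,2.86,1.2],[-1.63,2.86,1.2],[-1.63,2.86,1.2],[-1.63,2.86,1.2],[-1.63,2.86,1.2],[-1.63,2.86,1.2],[-1.63,2.86,1.2],[-1.63,2.86,1.2],[-1.63,2.86,1.2],[0,0,0],[0,0,0]], "turn": [[0,0,0],[0,0,0],[0,0,0],[0,0,0],[0,0,0],[0,0,0],[0,0,0],[0,0,0],[0,0,0],[0,0,0],[0,0,-0.096],[0,0,-0.096]]}}

```text
time_s: 10.3
position: [0.5945, 0.3363, 0.1938]
tool_rot: [[-0.98, -0.197, -0.003], [-0.197, 0.98, -0.001], [0.003, -0.0, -1.0]]
ft_force: [-0.2, -0.5, 0.6]
grip_width: 0.0851
gripper_force: 0.0
```

>>> {"fn": "move_arm", "kwargs": {"jaw": [8.5,8.5,8.5], "dp": [[0,0,0],[0,0,0],[0,0,0]], "turn": [[0,0,0],[0,0,0],[0,0,0]]}}

```text
time_s: 10.55
position: [0.5945, 0.3347, 0.1966]
tool_rot: [[-0.982, -0.188, 0.0], [-0.188, 0.982, 0.0], [-0.0, 0.0, -1.0]]
ft_force: [0.6, 0.0, -0.1]
grip_width: 0.0852
gripper_force: 0.0
```

```bash
python3 - <<'E'
from h import *
im,d,st=snap('wrist','w3.png');print(st['position'].round(4),st['tool_rot'].round(4).tolist());part('wrist','terminal_strip',st,d)
im,d,_=snap('top');part('top','terminal_strip',None,d)
E
```

```text
[0.5945 0.3347 0.1966] [[-0.9822, -0.188, 0.0004], [-0.188, 0.9822, 0.0001], [-0.0004, 0.0001, -1.0]]
terminal_strip wrist 0.7 ztop 0.0405 [595.7 335.8] [91.5 44. ] 10.9
terminal_strip wrist 0.45 ztop 0.0424 [538. 107.] [117.6 105. ] 0.5
terminal_strip top 0.63 ztop 0.042 [570.7 316.4] [159.7  72.6] 32.3
```

>>> {"fn": "move_arm", "kwargs": {"jaw": [8.5,8.5,8.5,8.5,8.5,8.5,8.5,8.5,8.5], "dp": [[0,0,3],[0,0,3],[0,0,3],[0,0,3],[0,0,3],[0,0,2],[0,0,1.2],[0,0,0],[0,0,0]], "turn": [[0,0,0],[0,0,0],[0,0,0],[0,0,0],[0,0,0],[0,0,0],[0,0,0],[0,0,0],[0,0,0]]}}

```text
time_s: 11.5
position: [0.5949, 0.335, 0.015]
tool_rot: [[-0.982, -0.191, 0.001], [-0.191, 0.982, 0.0], [-0.001, 0.0, -1.0]]
ft_force: [-0.1, 0.7, 0.6]
grip_width: 0.0849
gripper_force: 0.0
```

>>> {"fn": "move_arm", "kwargs": {"jaw": [3.5,3.5,3.5,3.5,3.5,3.5,3.5,3.5,3.5], "dp": [[0,0,0],[0,0,0],[0,0,0],[0,0,0],[0,0,0],[0,0,0],[0,0,0],[0,0,0],[0,0,0]], "turn": [[0,0,0],[0,0,0],[0,0,0],[0,0,0],[0,0,0],[0,0,0],[0,0,0],[0,0,0],[0,0,0]], "force": 60}}

```text
time_s: 12.25
position: [0.5951, 0.3352, 0.0157]
tool_rot: [[-0.982, -0.191, 0.002], [-0.191, 0.982, 0.001], [-0.002, 0.0, -1.0]]
ft_force: [-0.3, -0.1, 6.2]
grip_width: 0.0429
gripper_force: 63.3
```

>>> {"fn": "move_arm", "kwargs": {"jaw": [3.5,3.5,3.5,3.5,3.5,3.5,3.5], "dp": [[0,0,-1],[0,0,-2],[0,0,-3],[0,0,-3],[0,0,-3],[0,0,0],[0,0,0]], "turn": [[0,0,0],[0,0,0],[0,0,0],[0,0,0],[0,0,0],[0,0,0],[0,0,0]]}}

```text
time_s: 12.83
position: [0.5949, 0.3351, 0.1366]
tool_rot: [[-0.982, -0.191, 0.003], [-0.191, 0.982, 0.001], [-0.004, 0.001, -1.0]]
ft_force: [-0.4, -0.5, -1.8]
grip_width: 0.0431
gripper_force: 62.4
```

>>> {"fn": "move_arm", "kwargs": {"jaw": [3.5,3.5,3.5,3.5,3.5,3.5,3.5,3.5,3.5,3.5,3.5], "dp": [[0,0,0],[0,0,0],[0.5,-1.7,0],[1.0,-3.4,0],[1.0,-3.4,0],[1.0,-3.4,0],[1.0,-3.4,0],[1.0,-3.4,0],[0.7,-1.9,0],[0,0,0],[0,0,0]], "turn": [[0,0,0.089],[0,0,0.089],[0,0,0],[0,0,0],[0,0,0],[0,0,0],[0,0,0],[0,0,0],[0,0,0],[0,0,0],[0,0,0]]}}

```text
time_s: 13.75
position: [0.5347, 0.1272, 0.1335]
tool_rot: [[-1.0, -0.012, -0.002], [-0.012, 1.0, 0.0], [0.002, 0.0, -1.0]]
ft_force: [-0.5, 0.3, -2.1]
grip_width: 0.0428
gripper_force: 62.4
```

```bash
cat >> h.py <<'E'
def tcp(st): print(st['position'].round(4),'yaw',np.degrees(np.arctan2(-st['tool_rot'][1,0],-st['tool_rot'][0,0])).round(2),'grip',round(st['grip_width'],4),st['time_s'])
E
python3 - <<'E'
from h import *
im,d,st=snap('wrist','w4.png');tcp(st);part('wrist','terminal_strip',st,d);bars(st,d)
for n in('top','scene'):
    im,d,s=snap(n);part(n,'terminal_strip',None,d)
E
```

```text
[0.5347 0.1272 0.1335] yaw 0.7 grip 0.0428 13.75
terminal_strip wrist 0.98 ztop 0.1582 [532.6 128.1] [86.  44.1] 0.5
terminal_strip wrist 0.59 ztop 0.0427 [509.8  52.3] [171.8 211.3] 0.7
bars 4470 [531.  -27.3] [105.9  51.5] 0.69 ctr pct [530.5 -26.9]
bars 1468 [492.7 127.8] [28.1 60. ] 0.98 ctr pct [492.1 127.9]
bars 2978 [553.7  51. ] [86.1 62.3] 0.94 ctr pct [553.2  51.1]
terminal_strip scene 0.74 ztop 0.1577 [522.2 126.1] [45.6 68. ] 89.8
```

View pics/w4.png

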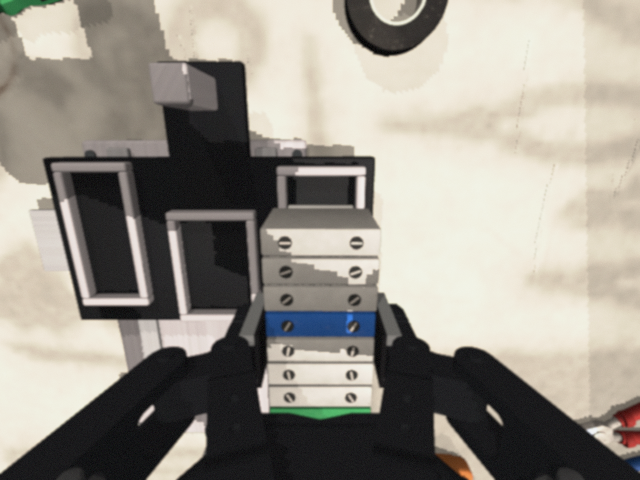

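```bash
python3 - <<'E'
from h import *
im,d,st=snap('wrist');tcp(st)
v,u=np.mgrid[0:480,0:640];m=d>0;P=pts('wrist',u[m],v[m],d[m],st)
s=P[(P[:,1]>.109)&(P[:,1]<.146)&(P[:,0]<.56)]
for a in np.arange(.108,.168,.006):
    k=s[(s[:,2]>a)&(s[:,2]<a+.006)]
    if len(k)>10: print(a.round(3),len(k),np.percentile(k[:,0],[1,5,25,50]).round(4))
k=P[(P[:,2]>.037)&(P[:,2]<.048)&(P[:,1]>.09)&(P[:,1]<.165)&(P[:,0]>.47)&(P[:,0]<.51)]
print('bar near x',np.percentile(k[(k[:,1]>.11)&(k[:,1]<.145),0],[1,50,99]).round(4),'y',np.percentile(k[:,1],[1,99]).round(4))
E
```

```text
[0.5354 0.1288 0.134 ] yaw 0.88 grip 0.043 14.05
0.12 296 [0.4898 0.4899 0.4901 0.4906]
0.126 248 [0.4903 0.4904 0.4906 0.4907]
0.132 286 [0.4903 0.4904 0.4906 0.4907]
0.138 324 [0.4903 0.4905 0.4906 0.4908]
0.144 363 [0.4904 0.4905 0.4906 0.4908]
0.15 775 [0.4904 0.4905 0.4908 0.4912]
0.156 14760 [0.491  0.493  0.5049 0.5209]
bar near x [0.4787 0.4814 0.4843] y [0.0982 0.1575]
```

>>> {"fn": "move_arm", "kwargs": {"jaw": [3.5,3.5,3.5,3.5,3.5,3.5,3.5,3.5,3.5,3.5,3.5,3.5], "dp": [[0,0,2],[0,0,2],[0,0,2],[0,0,1],[0,0,0.4],[0,0,0.2],[0,0,0.2],[0,0,0.2],[0,0,0.2],[0,0,0.1],[0,0,0],[0,0,0]], "turn": [[0,0,0],[0,0,0],[0,0,0],[0,0,0],[0,0,0],[0,0,0],[0,0,0],[0,0,0],[0,0,0],[0,0,0],[0,0,0],[0,0,0]]}}

```text
time_s: 15.1
position: [0.5374, 0.1281, 0.0541]
tool_rot: [[-1.0, -0.014, 0.007], [-0.014, 1.0, 0.0], [-0.007, -0.0, -1.0]]
ft_force: [-1.6, -0.3, 9.7]
grip_width: 0.0427
gripper_force: 64.3
```

>>> {"fn": "move_arm", "kwargs": {"jaw": [3.5,3.5,3.5], "dp": [[0,0,0],[0,0,0],[0,0,0]], "turn": [[0,0,0],[0,0,0],[0,0,0]]}}

```text
time_s: 15.35
position: [0.5374, 0.1281, 0.0541]
tool_rot: [[-1.0, -0.014, 0.007], [-0.014, 1.0, 0.0], [-0.007, -0.0, -1.0]]
ft_force: [-1.6, -0.5, 9.7]
grip_width: 0.043
gripper_force: 64.3
```

```bash
python3 - <<'E'
from h import *
im,d,st=snap('wrist','w5.png');tcp(st);print(st['ft_force'].round(1),st['wrist_torque'].round(2))
v,u=np.mgrid[0:480,0:640];m=d>0;P=pts('wrist',u[m],v[m],d[m],st)
s=P[(P[:,1]>.109)&(P[:,1]<.146)&(P[:,0]<.52)&(P[:,0]>.47)]
for a in np.arange(.034,.09,.004):
    k=s[(s[:,2]>a)&(s[:,2]<a+.004)]
    if len(k)>10: print(a.round(3),len(k),np.percentile(k[:,0],[1,5,50,99]).round(4))
E
```

```text
[0.5374 0.1281 0.0541] yaw 0.81 grip 0.043 15.35
[-1.6 -0.5  9.7] [-0.08 -0.41  0.01]
0.034 129 [0.48   0.482  0.4824 0.4946]
0.038 684 [0.4821 0.4822 0.4863 0.495 ]
0.042 827 [0.4824 0.4828 0.4856 0.4947]
0.046 121 [0.4937 0.4938 0.4941 0.4945]
0.05 155 [0.4934 0.4935 0.4939 0.4942]
0.054 141 [0.4931 0.4933 0.4936 0.494 ]
0.058 170 [0.4929 0.493  0.4934 0.4938]
0.062 178 [0.4927 0.4928 0.4932 0.4937]
0.066 201 [0.4925 0.4926 0.4929 0.4933]
0.07 377 [0.4923 0.4924 0.4929 0.5163]
0.074 6711 [0.4926 0.4935 0.5054 0.5196]
0.078 96 [0.4991 0.5085 0.5177 0.5199]
```

View pics/w5.png

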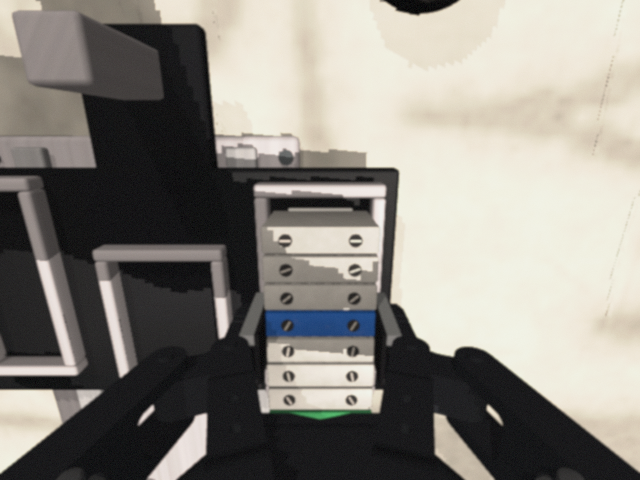

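The strip's far end is riding on the far bar: there is a gap at the near bar (row 195–209) and it is pitched about 0.05 rad. I'll lift and re-measure.

>>> {"fn": "move_arm", "kwargs": {"jaw": [3.5,3.5,3.5,3.5,3.5,3.5], "dp": [[0,0,-1],[0,0,-1],[0,0,-1],[0,0,0],[0,0,0],[0,0,0]], "turn": [[0,0,0],[0,0,0],[0,0,0],[0,0,0],[0,0,0],[0,0,0]]}}

```text
time_s: 15.9
position: [0.5352, 0.128, 0.0812]
tool_rot: [[-1.0, -0.014, -0.0], [-0.014, 1.0, -0.0], [0.0, 0.0, -1.0]]
ft_force: [-0.2, -0.1, -2.2]
grip_width: 0.0429
gripper_force: 62.8
```

```bash
cat >> h.py <<'E'
def prof(st,d,y0,y1,x0,x1,za,zb,dz=.004):
    v,u=np.mgrid[0:480,0:640];m=d>0;P=pts('wrist',u[m],v[m],d[m],st)
    s=P[(P[:,1]>y0)&(P[:,1]<y1)&(P[:,0]<x1)&(P[:,0]>x0)]
    for a in np.arange(za,zb,dz):
        k=s[(s[:,2]>a)&(s[:,2]<a+dz)]
        if len(k)>10: print(a.round(3),len(k),np.percentile(k[:,0],[1,5,50,95,99]).round(4))
E
python3 - <<'E'
from h import *
im,d,st=snap('wrist');tcp(st)
bars(st,d)
prof(st,d,.109,.146,.47,.52,.03,.12)
E
```

```text
[0.5352 0.128  0.0812] yaw 0.81 grip 0.0429 15.9
bars 6371 [534.6 -27.3] [106.4  52. ] 0.74 ctr pct [533.9 -26.2]
bars 1857 [492.5 127.9] [21.  60.1] 1.2 ctr pct [490.9 127.9]
bars 3643 [552.6  51. ] [77.4 62.7] 0.8 ctr pct [550.1  51.1]
0.03 1752 [0.4764 0.4769 0.4903 0.4972 0.4978]
0.034 71 [0.4789 0.4817 0.4822 0.4942 0.4964]
0.038 305 [0.4819 0.4821 0.4834 0.4877 0.4879]
0.042 503 [0.4823 0.4827 0.485  0.4873 0.4876]
0.062 65 [0.4911 0.4911 0.4914 0.4918 0.492 ]
0.066 199 [0.491  0.4911 0.4917 0.4921 0.4923]
0.07 114 [0.4913 0.4915 0.4918 0.4921 0.4922]
0.074 143 [0.4911 0.4913 0.4916 0.4919 0.4921]
0.078 159 [0.4911 0.4912 0.4915 0.4918 0.4919]
0.082 169 [0.4908 0.4909 0.4913 0.4917 0.4918]
0.086 173 [0.4908 0.4909 0.4912 0.4915 0.4916]
0.09 196 [0.4905 0.4906 0.491  0.4913 0.4915]
0.094 205 [0.4904 0.4905 0.4908 0.4912 0.4912]
0.098 426 [0.4902 0.4904 0.491  0.5138 0.5142]
0.102 7194 [0.4906 0.4916 0.5047 0.5184 0.5197]
0.106 27 [0.505  0.5087 0.5174 0.5194 0.5197]
```

```bash
python3 - <<'E'
from h import *
im,d,st=snap('wrist');tcp(st)
prof(st,d,.12,.136,.484,.5,.05,.08,.002)
im2,d2,_=snap('scene')
a=cv2.resize(im[170:320,220:420],(800,600),interpolation=cv2.INTER_CUBIC)[:300]
b=cv2.resize(im2[150:225,220:420],(800,300),interpolation=cv2.INTER_CUBIC)
cv2.imwrite('pics/c1.png',np.vstack([a,b])[:,:,::-1])
# scene profile of far/near ends along stage x for held part
v,u=np.mgrid[0:480,0:640];m=d2>0;P=pts('scene',u[m],v[m],d2[m])
s=P[(P[:,1]>.10)&(P[:,1]<.155)&(P[:,2]>.055)&(P[:,2]<.115)&(P[:,0]>.45)&(P[:,0]<.62)]
for z in np.arange(.056,.112,.006):
    k=s[(s[:,2]>z)&(s[:,2]<z+.006)]
    if len(k)>5: print(z.round(3),len(k),np.percentile(k[:,0],[1,10,50,90,99]).round(4))
E
```

```text
[0.5351 0.128  0.0809] yaw 0.81 grip 0.0425 15.95
0.064 37 [0.4911 0.4911 0.4913 0.492  0.492 ]
0.066 65 [0.4908 0.4911 0.4914 0.4919 0.492 ]
0.068 31 [0.4911 0.4915 0.4918 0.492  0.492 ]
0.07 33 [0.4915 0.4915 0.4917 0.4919 0.492 ]
0.072 21 [0.4914 0.4914 0.4917 0.4918 0.4918]
0.074 25 [0.4913 0.4913 0.4915 0.4917 0.4918]
0.076 39 [0.4912 0.4912 0.4914 0.4918 0.4918]
0.078 33 [0.4912 0.4913 0.4914 0.4917 0.4917]
0.062 28 [0.4897 0.4903 0.4922 0.5099 0.5513]
0.068 69 [0.4906 0.4912 0.5072 0.5625 0.5783]
0.074 84 [0.4888 0.4909 0.5069 0.5687 0.5793]
0.08 77 [0.489  0.4905 0.501  0.5712 0.5795]
0.086 76 [0.4895 0.4904 0.5045 0.5705 0.5805]
0.092 69 [0.4894 0.49   0.4957 0.5249 0.5773]
0.098 292 [0.4892 0.4915 0.5105 0.5358 0.5502]
0.104 133 [0.4886 0.503  0.5288 0.5481 0.5649]
0.11 24 [0.5222 0.5231 0.5275 0.5427 0.5453]
```

View pics/c1.png

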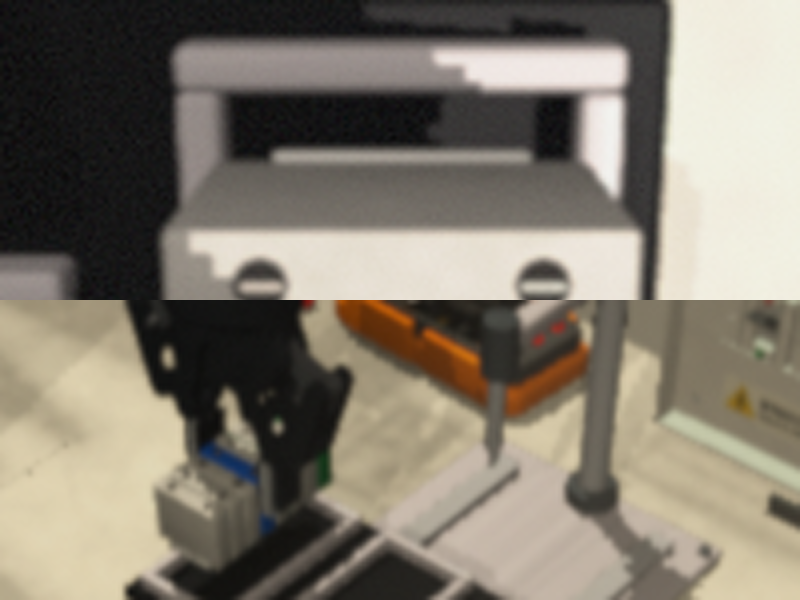

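>>> {"fn": "move_arm", "kwargs": {"jaw": [3.5,3.5,3.5,3.5,3.5,3.5,3.5,3.5,3.5,3.5,3.5], "dp": [[0,0,0],[0.03,0.05,0],[0,0,0.8],[0,0,0.8],[0,0,0.4],[0,0,0.3],[0,0,0.3],[0,0,0.3],[0,0,0.2],[0,0,0],[0,0,0]], "turn": [[0,0.035,0],[0,0,0],[0,0,0],[0,0,0],[0,0,0],[0,0,0],[0,0,0],[0,0,0],[0,0,0],[0,0,0],[0,0,0]]}}

```text
time_s: 16.97
position: [0.534, 0.1285, 0.0504]
tool_rot: [[-0.999, -0.014, -0.035], [-0.014, 1.0, -0.001], [0.035, -0.0, -0.999]]
ft_force: [0.4, -0.6, -1.3]
grip_width: 0.0428
gripper_force: 62.7
```

```bash
python3 - <<'E'
from h import *
im,d,st=snap('wrist');tcp(st);print(st['ft_force'].round(1),st['wrist_torque'].round(2),st['tool_rot'].round(3).tolist())
prof(st,d,.115,.14,.47,.51,.03,.09)
E
```

```text
[0.534  0.1285 0.0504] yaw 0.81 grip 0.0428 16.9667
[ 0.4 -0.6 -1.3] [ 0.07  0.   -0.04] [[-0.999, -0.014, -0.035], [-0.014, 1.0, -0.001], [0.035, -0.0, -0.999]]
0.03 757 [0.4761 0.4764 0.4794 0.4896 0.4899]
0.034 183 [0.4787 0.4821 0.4897 0.4903 0.4904]
0.038 406 [0.4821 0.4822 0.4852 0.4904 0.4906]
0.042 555 [0.4825 0.4828 0.4855 0.4904 0.4906]
0.046 93 [0.4899 0.4901 0.4903 0.4905 0.4906]
0.05 105 [0.49   0.49   0.4902 0.4905 0.4906]
0.054 109 [0.4899 0.4899 0.4903 0.4905 0.4906]
0.058 126 [0.49   0.49   0.4902 0.4905 0.4906]
0.062 136 [0.4899 0.4899 0.4902 0.4905 0.4905]
0.066 157 [0.4899 0.49   0.4902 0.4905 0.4958]
0.07 1503 [0.49   0.4902 0.4988 0.5084 0.5095]
0.074 2089 [0.4904 0.4913 0.4996 0.5091 0.5098]
```

>>> {"fn": "move_arm", "kwargs": {"jaw": [3.5,3.5,3.5,3.5], "dp": [[0,0,0.1],[0,0,0.1],[0,0,0.05],[0,0,0]], "turn": [[0,0,0],[0,0,0],[0,0,0],[0,0,0]]}}

```text
time_s: 17.35
position: [0.5339, 0.1285, 0.0478]
tool_rot: [[-0.999, -0.014, -0.035], [-0.014, 1.0, -0.0], [0.035, 0.0, -0.999]]
ft_force: [0.3, -0.4, -1.0]
grip_width: 0.0431
gripper_force: 62.7
```

Release, un-tilt, rise, and look.

>>> {"fn": "move_arm", "kwargs": {"jaw": [4.6,5.0,5.5,5.5,6,6,7,8,8.5,8.5,8.5,8.5], "dp": [[0,0,0],[0,0,0],[0,0,0],[0,0,-0.5],[0,0,-1],[0,0,-2],[0,0,-4],[0,0,-4],[0,0,-4],[0,0,0],[0,0,0],[0,0,0]], "turn": [[0,0,0],[0,0,0],[0,0,0],[0,0,0],[0,0,0],[0,0,0],[0,0,0],[0,-0.035,0],[0,0,0],[0,0,0],[0,0,0],[0,0,0]]}}

```text
time_s: 18.35
position: [0.5376, 0.1286, 0.2029]
tool_rot: [[-1.0, -0.014, -0.0], [-0.014, 1.0, -0.0], [0.0, -0.0, -1.0]]
ft_force: [-0.2, 0.3, -0.2]
grip_width: 0.0849
gripper_force: 0.0
```

```bash
python3 - <<'E'
from h import *
im,d,st=snap('wrist','w6.png');tcp(st);part('wrist','terminal_strip',st,d,.006);bars(st,d)
v,u=np.mgrid[0:480,0:640];m=d>0;P=pts('wrist',u[m],v[m],d[m],st)
s=P[(P[:,1]>.10)&(P[:,1]<.155)&(P[:,2]>.06)&(P[:,2]<.08)&(P[:,0]>.45)&(P[:,0]<.62)]
A=np.c_[s[:,:2],np.ones(len(s))];t=s[:,2]>.068
c=np.linalg.lstsq(A[t],s[t,2],rcond=None)[0];print('plane',c.round(4),'mean z',s[t,2].mean(),np.percentile(s[t],[1,99],axis=0).round(4))
im,d,_=snap('scene');part('scene','module',None,d)
E
```

```text
[0.5376 0.1286 0.2029] yaw 0.81 grip 0.0849 18.35
terminal_strip wrist 0.57 ztop 0.0724 [535.7 129.1] [91.5 43.9] 0.7
bars 2607 [534.3 -27.4] [105.1  51.3] 0.81 ctr pct [534. -27.]
bars 2168 [540.1 128.4] [116.1  60.1] 0.94 ctr pct [539.6 128.3]
bars 2130 [557.2  50.8] [86.6 62.3] 0.56 ctr pct [556.6  51. ]
plane [-0.0015 -0.0003  0.0723] mean z 0.07143677705989307 [[0.4904 0.1075 0.0686]
 [0.58   0.1505 0.0732]]
module scene 0.77 ztop 0.0379 [ 447.8 -361.9] [64.5 33.3] 27.7
```

View pics/w6.png

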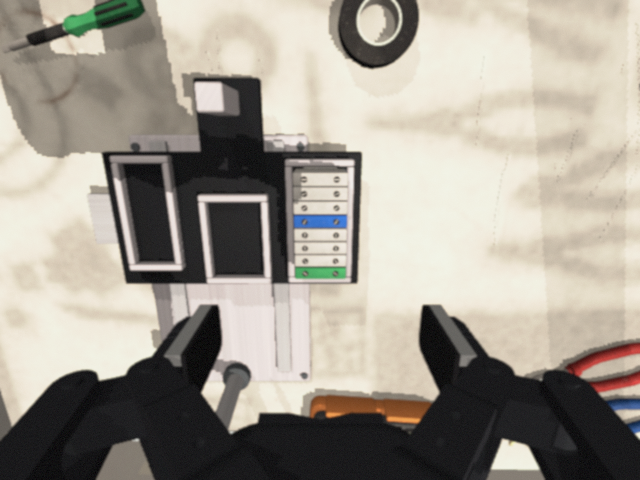

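>>> {"fn": "move_arm", "kwargs": {"jaw": [8.5,8.5,8.5,8.5,8.5,8.5,8.5,8.5,8.5,8.5], "dp": [[0.69,-3.5,0],[0.69,-3.5,0],[0.69,-3.5,0],[0.69,-3.5,0],[0.69,-3.5,0],[0.69,-3.5,0],[0.69,-3.5,0],[0.69,-3.5,0],[0.69,-3.5,0],[0.69,-3.5,0]], "turn": [[0,0,0],[0,0,0],[0,0,0],[0,0,0],[0,0,0],[0,0,0],[0,0,0],[0,0,0],[0,0,0],[0,0,0]]}}

```text
time_s: 19.38
position: [0.4731, -0.2239, 0.2021]
tool_rot: [[-1.0, -0.014, -0.001], [-0.014, 1.0, 0.001], [0.001, 0.001, -1.0]]
ft_force: [0.1, -0.6, 0.3]
grip_width: 0.085
gripper_force: 0.0
```

>>> {"fn": "move_arm", "kwargs": {"jaw": [8.5,8.5,8.5,8.5,8.5,8.5,8.5,8.5,8.5,8.5,8.5], "dp": [[0.69,-3.5,0],[0.69,-3.5,0],[0.69,-3.5,0],[0.69,-3.4,0],[0,0,0],[0,0,0],[0,0,0],[0,0,0],[0,0,0],[0,0,0],[0,0,0]], "turn": [[0,0,0],[0,0,0],[0,0,0],[0,0,0],[0,0,-0.117],[0,0,-0.117],[0,0,-0.117],[0,0,-0.117],[0,0,0],[0,0,0],[0,0,0]]}}

```text
time_s: 20.3
position: [0.4583, -0.3527, 0.2021]
tool_rot: [[-0.896, -0.444, -0.01], [-0.444, 0.896, -0.008], [0.012, -0.003, -1.0]]
ft_force: [-0.8, -0.6, -0.0]
grip_width: 0.0848
gripper_force: 0.0
```

```bash
python3 - <<'E'
from h import *
im,d,st=snap('wrist','w7.png');tcp(st);part('wrist','module',st,d)
v,u=np.mgrid[0:480,0:640];m=d>0;P=pts('wrist',u[m],v[m],d[m],st)
s=P[(np.hypot(P[:,0]-.448,P[:,1]+.362)<.065)]
for a,b in((.033,.045),(.015,.045)):
    k=s[(s[:,2]>a)&(s[:,2]<b)];r=cv2.minAreaRect((k[:,:2]*1000).astype(np.float32));print(len(k),r)
E
```

```text
[ 0.4583 -0.3527  0.2021] yaw 26.37 grip 0.0848 20.3
module wrist 0.67 ztop 0.0383 [ 448.9 -361.4] [62.4 33.6] 27.1
2452 ((448.93695068359375, -361.3534240722656), (62.376705169677734, 33.56699752807617), 27.100337982177734)
3412 ((449.1060485839844, -361.11236572265625), (90.60374450683594, 33.83280944824219), 27.623655319213867)
```

View pics/w7.png

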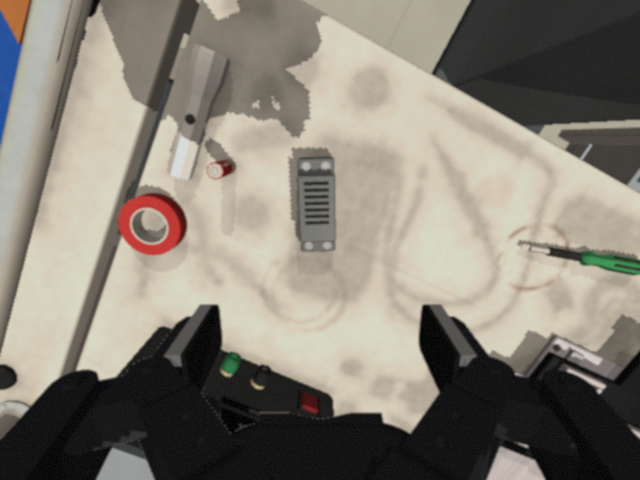

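```bash
cat >> h.py <<'E'
def mod(st,d,c=(.448,-.362)):
    v,u=np.mgrid[0:480,0:640];m=d>0;P=pts('wrist',u[m],v[m],d[m],st)
    s=P[(np.hypot(P[:,0]-c[0],P[:,1]-c[1])<.065)]
    for a,b in((.033,.045),(.015,.045)):
        k=s[(s[:,2]>a)&(s[:,2]<b)];r=cv2.minAreaRect((k[:,:2]*1000).astype(np.float32));print(len(k),r)
        R=st['tool_rot'];t=R.T@(np.array([*r[0],0])/1000-[*st['position'][:2],0]);print('tool xy cm',(t*100).round(2))
E
python3 - <<'E'
from h import *
snap('wrist');im,d,st=snap('wrist');tcp(st);mod(st,d)
E
```

```text
[ 0.4582 -0.3529  0.2024] yaw 26.33 grip 0.0846 20.45
2452 ((448.8373718261719, -361.1212463378906), (62.143985748291016, 34.03672409057617), 27.748998641967773)
tool xy cm [ 1.21 -0.32  0.02]
3391 ((448.81378173828125, -361.14971923828125), (90.02466583251953, 34.03948211669922), 27.781396865844727)
tool xy cm [ 1.21 -0.33  0.02]
```

>>> {"fn": "move_arm", "kwargs": {"jaw": [8.5,8.5,8.5,8.5,8.5,8.5,8.5,8.5,8.5,8.5], "dp": [[1.21,-0.33,0],[0,0,3],[0,0,3],[0,0,3],[0,0,3],[0,0,3],[0,0,2.5],[0,0,1.3],[0,0,0],[0,0,0]], "turn": [[0,0,0],[0,0,-0.025],[0,0,0],[0,0,0],[0,0,0],[0,0,0],[0,0,0],[0,0,0],[0,0,0],[0,0,0]]}}

```text
time_s: 21.33
position: [0.4544, -0.3564, 0.0144]
tool_rot: [[-0.893, -0.449, -0.018], [-0.449, 0.893, -0.016], [0.023, -0.006, -1.0]]
ft_force: [0.1, -0.2, 0.6]
grip_width: 0.0852
gripper_force: 0.0
```

>>> {"fn": "move_arm", "kwargs": {"jaw": [2.5,2.5,2.5,2.5,2.5,2.5,2.5,2.5,2.5,2.5], "dp": [[0,0,0],[0,0,0],[0,0,0],[0,0,0],[0,0,0],[0,0,0],[0,0,0],[0,0,0],[0,0,0],[0,0,0]], "turn": [[0,0,0],[0,0,0],[0,0,0],[0,0,0],[0,0,0],[0,0,0],[0,0,0],[0,0,0],[0,0,0],[0,0,0]], "force": 80}}

```text
time_s: 22.17
position: [0.4551, -0.3566, 0.0156]
tool_rot: [[-0.893, -0.45, -0.016], [-0.45, 0.893, -0.018], [0.023, -0.009, -1.0]]
ft_force: [-0.7, 0.6, 6.3]
grip_width: 0.0327
gripper_force: 80.5
```

>>> {"fn": "move_arm", "kwargs": {"jaw": [2.5,2.5,2.5,2.5,2.5,2.5,2.5,2.5], "dp": [[0,0,-1],[0,0,-2],[0,0,-3],[0,0,-3],[0,0,-3],[0,0,-2],[0,0,0],[0,0,0]], "turn": [[0,0,0],[0,0,0],[0,0,0],[0,0,0],[0,0,0],[0,0,0],[0,0,0],[0,0,0]]}}

```text
time_s: 22.83
position: [0.4572, -0.3537, 0.1553]
tool_rot: [[-0.893, -0.45, -0.017], [-0.449, 0.893, -0.017], [0.023, -0.008, -1.0]]
ft_force: [0.0, 1.2, -2.5]
grip_width: 0.032
gripper_force: 79.6
```

>>> {"fn": "move_arm", "kwargs": {"jaw": [2.5,2.5,2.5,2.5,2.5,2.5,2.5,2.5,2.5,2.5], "dp": [[0,0,0],[0,0,0],[0,0,0],[0,0,0],[0,0,0],[-0.4,1.4,0],[-0.6,2.2,0],[-0.6,2.2,0],[-0.6,2.2,0],[-0.6,2.2,0]], "turn": [[0,0,0.09],[0,0,0.09],[0,0,0.09],[0,0,0.09],[0,0,0.092],[0,0,0],[0,0,0],[0,0,0],[0,0,0],[0,0,0]]}}

```text
time_s: 23.67
position: [0.4833, -0.2492, 0.1509]
tool_rot: [[-1.0, -0.017, -0.02], [-0.016, 1.0, -0.014], [0.02, -0.014, -1.0]]
ft_force: [-0.5, -0.4, -0.9]
grip_width: 0.0326
gripper_force: 79.6
```

>>> {"fn": "move_arm", "kwargs": {"jaw": [2.5,2.5,2.5,2.5,2.5,2.5,2.5,2.5,2.5,2.5,2.5,2.5], "dp": [[-0.6,2.2,0],[-0.6,2.2,0],[-0.6,2.2,0],[-0.6,2.2,0],[-0.6,2.2,0],[-0.6,2.2,0],[-0.6,2.2,0],[-0.6,2.2,0],[-0.6,2.2,0],[-0.5,1.6,0],[0,0,0],[0,0,0]], "turn": [[0,0,0],[0,0,0],[0,0,0],[0,0,0],[0,0,0],[0,0,0],[0,0,0],[0,0,0],[0,0,0],[0,0,0],[0,0,0],[0,0,0]]}}

```text
time_s: 24.67
position: [0.5389, -0.0355, 0.1468]
tool_rot: [[-1.0, -0.018, -0.02], [-0.018, 1.0, -0.016], [0.02, -0.015, -1.0]]
ft_force: [-0.7, 0.1, -0.7]
grip_width: 0.0325
gripper_force: 79.6
```

```bash
python3 - <<'E'
from h import *
snap('wrist');im,d,st=snap('wrist','w8.png');tcp(st);print(st['tool_rot'].round(4).tolist());bars(st,d)
p=st['position'];prof(st,d,p[1]-.012,p[1]+.012,p[0]-.08,p[0]+.03,.12,.19)
E
```

```text
[ 0.5389 -0.0363  0.147 ] yaw 0.92 grip 0.0327 24.7167
[[-0.9997, -0.0164, -0.0196], [-0.0161, 0.9997, -0.0158], [0.0199, -0.0154, -0.9997]]
bars 1344 [529.6 -27.5] [96.4 49.8] 0.98 ctr pct [521.3 -27.5]
bars 3670 [539.9 128.2] [116.   61.2] 0.81 ctr pct [539.4 125.8]
bars 3097 [557.1  50.5] [86.4 62.2] 0.6 ctr pct [556.5  50.2]
0.132 41 [0.486  0.4861 0.4863 0.4866 0.4866]
0.136 58 [0.4858 0.4859 0.4862 0.4865 0.4866]
0.14 69 [0.4858 0.4858 0.4862 0.4866 0.4866]
0.144 88 [0.4858 0.4859 0.4862 0.4865 0.4866]
0.148 79 [0.4858 0.4858 0.4862 0.4866 0.4866]
0.152 1300 [0.486  0.4864 0.4924 0.5002 0.5007]
0.156 977 [0.487  0.488  0.4939 0.5003 0.5006]
0.16 169 [0.4997 0.4998 0.5002 0.5007 0.5007]
0.164 684 [0.4997 0.5    0.5059 0.5561 0.5607]
0.168 7907 [0.501  0.5031 0.5281 0.5573 0.5603]
```

View pics/w8.png

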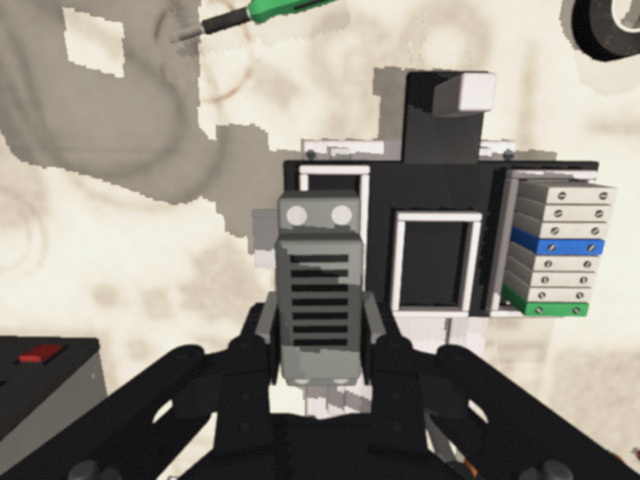

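>>> {"fn": "move_arm", "kwargs": {"jaw": [2.5,2.5,2.5,2.5,2.5,2.5,2.5,2.5], "dp": [[-0.33,0.9,0],[0,0,0],[-0.04,0.03,2],[-0.04,0.03,2],[-0.04,0.03,2],[-0.03,0.02,1.5],[0,0,0],[0,0,0]], "turn": [[0,0,0],[0,0,0],[0,0,0],[0,0,0],[0,0,0],[0,0,0],[0,0,0],[0,0,0]]}}

```text
time_s: 25.43
position: [0.5428, -0.0279, 0.0725]
tool_rot: [[-1.0, -0.014, -0.019], [-0.014, 1.0, -0.016], [0.019, -0.015, -1.0]]
ft_force: [0.0, 0.6, 0.4]
grip_width: 0.032
gripper_force: 79.5
```

```bash
cat >> h.py <<'E'
def modcheck(st,d):
    tcp(st);print(st['tool_rot'][:,2].round(4),st['ft_force'].round(1))
    p=st['position'];prof(st,d,p[1]-.012,p[1]+.012,p[0]-.08,p[0]-.03,.03,p[2]+.03,.004)
    v,u=np.mgrid[0:480,0:640];m=d>0;P=pts('wrist',u[m],v[m],d[m],st)
    b=P[(P[:,2]>.037)&(P[:,2]<.047)&(P[:,0]>.47)&(P[:,0]<.51)&(abs(P[:,1]+.0274)<.032)]
    print('bar y',np.percentile(b[:,1],[1,99]).round(4),'x',np.percentile(b[abs(b[:,1]+.0274)<.01,0],[1,99]).round(4))
    t=P[(P[:,2]>p[2]+.002)&(P[:,2]<p[2]+.014)&(P[:,0]<p[0]-.04)&(P[:,0]>p[0]-.07)&(abs(P[:,1]-p[1])<.03)];print('part near block y',np.percentile(t[:,1],[1,99]).round(4),'z',np.median(t[:,2]).round(4))
    t=P[(P[:,2]>p[2]+.016)&(P[:,2]<p[2]+.03)&(P[:,0]<p[0]-.012)&(P[:,0]>p[0]-.037)&(abs(P[:,1]-p[1])<.014)]
    print('plane',np.linalg.lstsq(np.c_[t[:,:2],np.ones(len(t))],t[:,2],rcond=None)[0].round(3),t[:,2].mean().round(4))
E
python3 - <<'E'
from h import *
im,d,st=snap('wrist');modcheck(st,d)
E
```

```text
[ 0.5428 -0.0279  0.0725] yaw 0.8 grip 0.032 25.4333
[-0.0189 -0.0158 -0.9997] [0.  0.6 0.4]
0.03 747 [0.4784 0.4787 0.4893 0.4934 0.4937]
0.038 250 [0.4813 0.4814 0.4835 0.4874 0.4875]
0.042 371 [0.4817 0.4821 0.4844 0.4867 0.4872]
0.058 49 [0.4898 0.4899 0.4902 0.4905 0.4906]
0.062 56 [0.4897 0.4897 0.49   0.4904 0.4905]
0.066 76 [0.4898 0.4898 0.4901 0.4904 0.4905]
0.07 81 [0.4896 0.4898 0.49   0.4904 0.4905]
0.074 82 [0.4896 0.4897 0.4901 0.4904 0.4905]
0.078 1832 [0.49   0.4904 0.4968 0.5039 0.5045]
0.082 464 [0.4915 0.4926 0.4985 0.5043 0.5046]
0.086 163 [0.5035 0.5037 0.5041 0.5044 0.5045]
0.09 685 [0.5037 0.5039 0.5055 0.5112 0.5125]
0.094 927 [0.5044 0.5051 0.5093 0.5124 0.5127]
bar y [-0.0526 -0.0033] x [0.4814 0.4874]
part near block y [-0.0444 -0.0116] z 0.0811
plane [ 0.011 -0.008  0.089] 0.0944
```

>>> {"fn": "move_arm", "kwargs": {"jaw": [2.5,2.5,2.5,2.5,2.5,2.5,2.5,2.5,2.5,2.5], "dp": [[0.05,0,0],[-0.02,0.01,0.8],[-0.01,0.01,0.5],[-0.01,0.01,0.3],[-0.01,0,0.3],[0,0,0.2],[0,0,0.2],[0,0,0.2],[0,0,0],[0,0,0]], "turn": [[0,0,0],[0,0,0],[0,0,0],[0,0,0],[0,0,0],[0,0,0],[0,0,0],[0,0,0],[0,0,0],[0,0,0]]}}

```text
time_s: 26.32
position: [0.5427, -0.0278, 0.0478]
tool_rot: [[-1.0, -0.014, -0.017], [-0.014, 1.0, -0.016], [0.017, -0.016, -1.0]]
ft_force: [0.7, -0.1, 0.8]
grip_width: 0.0328
gripper_force: 79.8
```

```bash
python3 - <<'E'
from h import *
im,d,st=snap('wrist');modcheck(st,d)
E
```

```text
[ 0.5427 -0.0278  0.0478] yaw 0.81 grip 0.0328 26.3167
[-0.0172 -0.0161 -0.9997] [ 0.7 -0.1  0.8]
0.03 514 [0.4787 0.4788 0.4808 0.49   0.4903]
0.034 102 [0.4811 0.4814 0.4818 0.4902 0.4903]
0.038 379 [0.4815 0.4816 0.4851 0.4901 0.4903]
0.042 588 [0.4818 0.4822 0.4849 0.49   0.4902]
0.046 89 [0.4895 0.4896 0.4899 0.4902 0.4903]
0.05 90 [0.4894 0.4896 0.49   0.4903 0.4904]
0.054 2092 [0.4898 0.4904 0.4967 0.5037 0.5043]
0.058 208 [0.4926 0.4942 0.5037 0.5043 0.5045]
0.062 173 [0.5033 0.5035 0.5039 0.5042 0.5044]
0.066 1156 [0.5035 0.5038 0.5069 0.5118 0.5126]
0.07 439 [0.5049 0.5054 0.5098 0.5121 0.5125]
bar y [-0.0525 -0.0033] x [0.4815 0.4902]
part near block y [-0.0444 -0.0116] z 0.0565
plane [ 0.012 -0.009  0.063] 0.0698
```

>>> {"fn": "move_arm", "kwargs": {"jaw": [2.5,3.8,4.2,4.6,4.6,5.0,5.0,5.0,5.0,5.0,5.0,5.0], "dp": [[0,0,0.05],[0,0,0],[0,0,0],[0,0,0],[0,0,-0.5],[0,0,-1],[0,0,-3],[0,0,-4],[0,0,-4],[0,0,-2],[0,0,0],[0,0,0]], "turn": [[0,0,0],[0,0,0],[0,0,0],[0,0,0],[0,0,0],[0,0,0],[0,0,0],[0.016,0.018,0],[0,0,0],[0,0,0],[0,0,0],[0,0,0]]}}

```text
time_s: 27.37
position: [0.5463, -0.0245, 0.1935]
tool_rot: [[-0.999, -0.015, -0.033], [-0.014, 0.999, -0.033], [0.033, -0.032, -0.999]]
ft_force: [0.3, 0.3, -0.3]
grip_width: 0.0503
gripper_force: 0.0
```

```bash
python3 - <<'E'
from h import *
snap('wrist');im,d,st=snap('wrist','w9.png');tcp(st);print(st['tool_rot'][:,2].round(4));bars(st,d)
part('wrist','terminal_strip',st,d);part('wrist','module',st,d)
v,u=np.mgrid[0:480,0:640];m=d>0;P=pts('wrist',u[m],v[m],d[m],st)
for n,y,a,b in(('strip',.1285,.068,.08),('mod',-.0274,.063,.08)):
    s=P[(abs(P[:,1]-y)<.02)&(P[:,2]>a)&(P[:,2]<b)&(P[:,0]>.48)&(P[:,0]<.59)]
    c=np.linalg.lstsq(np.c_[s[:,:2],np.ones(len(s))],s[:,2],rcond=None)[0];print(n,len(s),c.round(3),s[:,2].mean().round(4),np.percentile(s[:,0],[.5,99.5]).round(4),np.percentile(s[:,1],[.5,99.5]).round(4))
t=P[(P[:,2]>.078)&(P[:,2]<.09)&(P[:,0]>.40)&(P[:,0]<.47)&(P[:,1]>0)&(P[:,1]<.1)];print('post',np.percentile(t,[2,50,98],axis=0).round(4))
E
```

```text
[ 0.5457 -0.0244  0.192 ] yaw 0.79 grip 0.0502 27.4167
[-0.0356 -0.0322 -0.9988]
bars 2120 [534.7 -27.7] [105.8  50.1] 0.95 ctr pct [534.2 -27.7]
bars 2580 [540.1 127.8] [115.8  60.3] 0.65 ctr pct [539.6 126. ]
bars 2278 [557.1  50.6] [85.9 62.4] 0.89 ctr pct [556.7  50.2]
terminal_strip wrist 0.79 ztop 0.0722 [535.7 128.8] [91.7 45.5] 1.3
module wrist 0.81 ztop 0.0703 [534.7 -27.6] [62.  33.9] 1.9
module wrist 0.18 ztop 0.0426 [513.9  52.4] [172.2 210.8] 0.9
strip 5807 [-0.001 -0.001  0.072] 0.0713 [0.4901 0.5802] [0.1087 0.1483]
mod 3202 [ 0.002 -0.003  0.068] 0.0694 [0.5039 0.5652] [-0.0445 -0.0103]
post [[0.4281 0.0389 0.08  ]
 [0.4375 0.048  0.0842]
 [0.4472 0.0579 0.0858]]
```

View pics/w9.png

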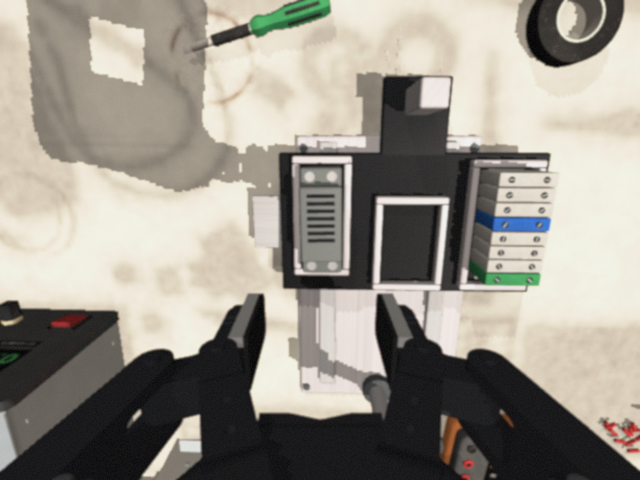

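>>> {"fn": "move_arm", "kwargs": {"jaw": [5,5,5,5,5,5,5,5,5,5,5], "dp": [[0,0,0],[2.15,1.48,0],[2.15,1.48,0],[2.15,1.48,0],[2.15,1.48,0],[2.15,1.5,0],[0,0,2],[0,0,2],[0,0,0],[0,0,0],[0,0,0]], "turn": [[-0.032,-0.035,0],[0,0,0],[0,0,0],[0,0,0],[0,0,0],[0,0,0],[0,0,0],[0,0,0],[0,0,0],[0,0,0],[0,0,0]]}}

```text
time_s: 28.48
position: [0.4379, 0.048, 0.1526]
tool_rot: [[-1.0, -0.014, -0.001], [-0.014, 1.0, 0.0], [0.001, 0.0, -1.0]]
ft_force: [0.2, 0.0, 0.4]
grip_width: 0.0496
gripper_force: 0.0
```

```bash
python3 - <<'E'
from h import *
im,d,st=snap('wrist');tcp(st);print(st['tool_rot'][:,2].round(4))
v,u=np.mgrid[0:480,0:640];m=d>0;P=pts('wrist',u[m],v[m],d[m],st)
t=P[(P[:,2]>.078)&(P[:,2]<.09)&(P[:,0]>.40)&(P[:,0]<.47)&(P[:,1]>0)&(P[:,1]<.1)];print('post',len(t),np.percentile(t,[2,50,98],axis=0).round(4))
for n in('wrist','scene','top'):
    im,d,st=snap(n)
    for o in cams.mark_of(n,'pointer_tip')[:1]:
        u0,v0=o['location'][0]*640,o['location'][1]*480;print(n,'tip',round(o['p'],2),round(u0),round(v0),rayz(n,u0,v0,.094,st).round(4))
    v,u=np.mgrid[0:480,0:640];m=d>0;P=pts(n,u[m],v[m],d[m],st)
    t=P[(P[:,2]>.092)&(P[:,2]<.155)&(P[:,0]>.59)&(P[:,0]<.665)&(P[:,1]>.0)&(P[:,1]<.07)]
    for z in np.arange(.092,.155,.008):
        k=t[(t[:,2]>z)&(t[:,2]<z+.008)]
        if len(k)>3:print(z.round(3),len(k),np.percentile(k[:,:2],[5,50,95],axis=0).round(4).tolist())
E
```

```text
[0.4379 0.048  0.1526] yaw 0.8 grip 0.0496 28.4833
[-1.e-03  2.e-04 -1.e+00]
post 909 [[0.4273 0.0397 0.0794]
 [0.4357 0.049  0.0842]
 [0.446  0.0587 0.0857]]
scene tip 0.72 341 190 [0.629  0.0379 0.094 ]
0.092 4 [[0.6254, 0.0307], [0.6275, 0.0315], [0.6289, 0.0322]]
0.1 8 [[0.6234, 0.0284], [0.6263, 0.0305], [0.6293, 0.034]]
0.108 13 [[0.6216, 0.0262], [0.625, 0.0295], [0.6281, 0.0356]]
0.116 16 [[0.6214, 0.0273], [0.624, 0.0292], [0.6295, 0.0349]]
0.124 12 [[0.6222, 0.0278], [0.6236, 0.0302], [0.6289, 0.0333]]
0.132 16 [[0.6215, 0.026], [0.6254, 0.0289], [0.6303, 0.0333]]
0.14 15 [[0.6234, 0.027], [0.6246, 0.0279], [0.6296, 0.0337]]
0.148 7 [[0.6195, 0.0241], [0.6229, 0.0278], [0.628, 0.0327]]
top tip 0.83 292 186 [0.6282 0.0301 0.094 ]
0.116 8 [[0.623, 0.0292], [0.6235, 0.0325], [0.625, 0.0358]]
0.124 4 [[0.6233, 0.0288], [0.6236, 0.0313], [0.6248, 0.034]]
```

>>> {"fn": "move_arm", "kwargs": {"jaw": [5,5,5,5,5,5], "dp": [[0.1,0.05,3],[0,0,3],[0,0,2.5],[0,0,2.0],[0,0,0],[0,0,0]], "turn": [[0,0,0],[0,0,0],[0,0,0],[0,0,0],[0,0,0],[0,0,0]]}}

```text
time_s: 29.33
position: [0.4363, 0.0487, 0.0471]
tool_rot: [[-1.0, -0.014, -0.003], [-0.014, 1.0, 0.0], [0.003, 0.001, -1.0]]
ft_force: [0.2, -0.5, 0.3]
grip_width: 0.0502
gripper_force: 0.0
```

>>> {"fn": "move_arm", "kwargs": {"jaw": [1,1,1,1,1,1,1,1], "dp": [[0,0,0],[0,0,0],[0,0,0],[0,0,0],[0,0,0],[0,0,0],[0,0,0],[0,0,0]], "turn": [[0,0,0],[0,0,0],[0,0,0],[0,0,0],[0,0,0],[0,0,0],[0,0,0],[0,0,0]], "force": 80}}

```text
time_s: 30.0
position: [0.4371, 0.0486, 0.0485]
tool_rot: [[-1.0, -0.014, 0.002], [-0.014, 1.0, -0.0], [-0.002, -0.0, -1.0]]
ft_force: [-1.2, 0.3, 6.5]
grip_width: 0.0187
gripper_force: 77.8
```

>>> {"fn": "move_arm", "kwargs": {"jaw": [1,1,1,1,1,1,1,1,1,1,1,1], "dp": [[0,-0.4,0],[0,-0.8,0],[0,-0.8,0],[0,-0.8,0],[0,-0.8,0],[0,-0.8,0],[0,-0.8,0],[0,-0.8,0],[0,-0.8,0],[0,-0.8,0],[0,-0.4,0],[0,0,0]], "turn": [[0,0,0],[0,0,0],[0,0,0],[0,0,0],[0,0,0],[0,0,0],[0,0,0],[0,0,0],[0,0,0],[0,0,0],[0,0,0],[0,0,0]]}}

```text
time_s: 31.0
position: [0.4384, -0.0323, 0.0485]
tool_rot: [[-1.0, -0.014, 0.002], [-0.014, 1.0, -0.001], [-0.002, -0.001, -1.0]]
ft_force: [-0.3, -2.9, 5.7]
grip_width: 0.019
gripper_force: 78.3
```

>>> {"fn": "move_arm", "kwargs": {"jaw": [1,1,1,1,1,1,1,1,1,1,1,1], "dp": [[-0.4,-0.2,0],[-0.8,-0.2,0],[-0.9,-0.2,0],[-0.9,-0.2,0],[-0.9,-0.2,0],[-0.9,-0.2,0],[-0.9,-0.2,0],[-0.9,-0.2,0],[-0.9,0,0],[-0.7,0,0],[-0.3,0,0],[0,0,0]], "turn": [[0,0,0],[0,0,0],[0,0,0],[0,0,0],[0,0,0],[0,0,0],[0,0,0],[0,0,0],[0,0,0],[0,0,0],[0,0,0],[0,0,0]]}}

```text
time_s: 32.0
position: [0.5242, -0.0462, 0.0485]
tool_rot: [[-1.0, -0.014, 0.003], [-0.014, 1.0, -0.0], [-0.003, -0.001, -1.0]]
ft_force: [2.6, 1.6, 4.5]
grip_width: 0.0195
gripper_force: 78.4
```

```bash
cat >> h.py <<'E'
def under(q):
    im,d,st=snap('wrist');tcp(st);im2,d2,_=snap('scene')
    b=im[200:480,180:460];a=im2[140:280,280:420]
    cv2.imwrite('pics/u_%s_%d.png'%(q,int(st['time_s']*10)),np.hstack([cv2.resize(b,(400,400),interpolation=3),cv2.resize(a,(400,400),interpolation=3)])[:,:,::-1]);print('u_%s_%d'%(q,int(st['time_s']*10)))
    for n,dd,s in(('wrist',d,st),('scene',d2,None)):
        for o in cams.mark_of(n,'pointer_tip')[:1]:
            u0,v0=o['location'][0]*640,o['location'][1]*480;print(n,'tip',round(o['p'],2),round(u0),round(v0),rayz(n,u0,v0,.094,s).round(4))
        v,u=np.mgrid[0:480,0:640];m=dd>0;P=pts(n,u[m],v[m],dd[m],s)
        t=P[(P[:,2]>.088)&(P[:,2]<.15)&(P[:,0]>.59)&(P[:,0]<.665)&(P[:,1]>-.02)&(P[:,1]<.09)]
        for z in np.arange(.088,.15,.01):
            k=t[(t[:,2]>z)&(t[:,2]<z+.01)]
            if len(k)>3:print(z.round(3),len(k),np.percentile(k[:,:2],[5,50,95],axis=0).round(4).tolist())
    part('wrist',q,st,d);part('scene',q,None,d2)
E
python3 - <<'E'
from h import *
under('terminal_strip')
E
```

```text
[ 0.5242 -0.0462  0.0485] yaw 0.82 grip 0.0195 32.0
u_terminal_strip_320
terminal_strip wrist 0.89 ztop 0.0722 [557.6   3.6] [98.7 12.4] 23.4
terminal_strip scene 0.56 ztop 0.0422 [612.3 -50.1] [208.9 221. ] 81.3
```

```bash
python3 - <<'E'
from h import *
im,d,st=snap('wrist');im2,d2,_=snap('scene')
cv2.imwrite('pics/v1.png',np.hstack([cv2.resize(im,(400,300)),cv2.resize(im2[130:250,270:430],(400,300),interpolation=3)])[:,:,::-1])
v,u=np.mgrid[0:480,0:640];m=d2>0;P=pts('scene',u[m],v[m],d2[m])
t=P[(P[:,2]>.078)&(P[:,2]<.16)&(P[:,0]>.59)&(P[:,0]<.67)&(P[:,1]>-.02)&(P[:,1]<.09)];print(len(t))
for z in np.arange(.078,.16,.01):
    k=t[(t[:,2]>z)&(t[:,2]<z+.01)]
    if len(k)>3:print(z.round(3),len(k),np.percentile(k[:,:2],[5,50,95],axis=0).round(4).tolist())
k=P[(P[:,2]>.065)&(P[:,2]<.078)&(P[:,0]>.56)&(P[:,0]<.69)&(P[:,1]>-.01)&(P[:,1]<.08)];print(cv2.minAreaRect((k[:,:2]*1000).astype(np.float32)))
E
```

```text
0
((0.0, 0.0), (0.0, 0.0), 0.0)
```

View pics/v1.png

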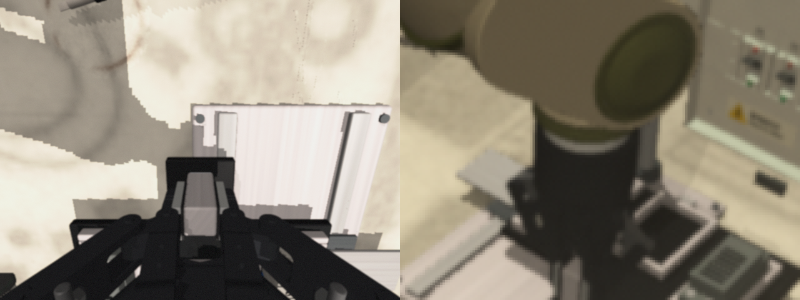

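```bash
python3 - <<'E'
from h import *
im,d,st=snap('top')
M,f,c=w2('top');print('campos',M[:3,3].round(3))
for o in cams.mark_of('top','pointer_tip')[:2]:
    u0,v0=o['location'][0]*640,o['location'][1]*480;print('tip',round(o['p'],2),u0,v0,rayz('top',u0,v0,.094).round(4))
part('top','terminal_strip',None,d)
v,u=np.mgrid[0:480,0:640];m=d>0;P=pts('top',u[m],v[m],d[m])
t=P[(P[:,2]>.085)&(P[:,2]<.2)&(P[:,0]>.58)&(P[:,0]<.76)&(P[:,1]>-.02)&(P[:,1]<.09)]
for z in np.arange(.085,.2,.01):
    k=t[(t[:,2]>z)&(t[:,2]<z+.01)]
    if len(k)>3:print(z.round(3),len(k),np.percentile(k[:,:2],[5,50,95],axis=0).round(4).tolist())
k=P[(P[:,2]>.063)&(P[:,2]<.082)&(P[:,0]>.55)&(P[:,0]<.72)&(P[:,1]>-.02)&(P[:,1]<.08)];print(len(k),cv2.minAreaRect((k[:,:2]*1000).astype(np.float32)),np.percentile(k,[3,97],axis=0).round(4).tolist())
cv2.imwrite('pics/v2.png',cv2.resize(im[140:260,220:380],(800,600),interpolation=3)[:,:,::-1])
E
```

```text
campos [0.323 0.006 1.227]
tip 0.61 291.52 186.096 [0.629 0.032 0.094]
terminal_strip top 0.7 ztop 0.0743 [610.6  33.6] [ 41.  112.1] 88.9
0.105 5 [[0.6242, 0.0257], [0.6254, 0.0286], [0.7262, 0.0362]]
0.115 7 [[0.6224, 0.0257], [0.6254, 0.0304], [0.727, 0.0353]]
0.125 10 [[0.6227, 0.0256], [0.6243, 0.0313], [0.7264, 0.0354]]
0.155 20 [[0.6177, 0.0211], [0.6218, 0.0307], [0.7175, 0.0426]]
0.165 42 [[0.618, 0.0212], [0.7034, 0.0303], [0.7191, 0.0464]]
0.175 395 [[0.6392, 0.0218], [0.6894, 0.0332], [0.7357, 0.046]]
0.185 186 [[0.6208, 0.0237], [0.7209, 0.033], [0.7379, 0.0426]]
0.195 9 [[0.7212, 0.0284], [0.7266, 0.0327], [0.7316, 0.0387]]
619 ((620.8377685546875, 33.30571365356445), (90.90821075439453, 43.88474655151367), 0.2784125804901123) [[0.5779, 0.0137, 0.0666], [0.6633, 0.0541, 0.0758]]
```

View pics/v2.png

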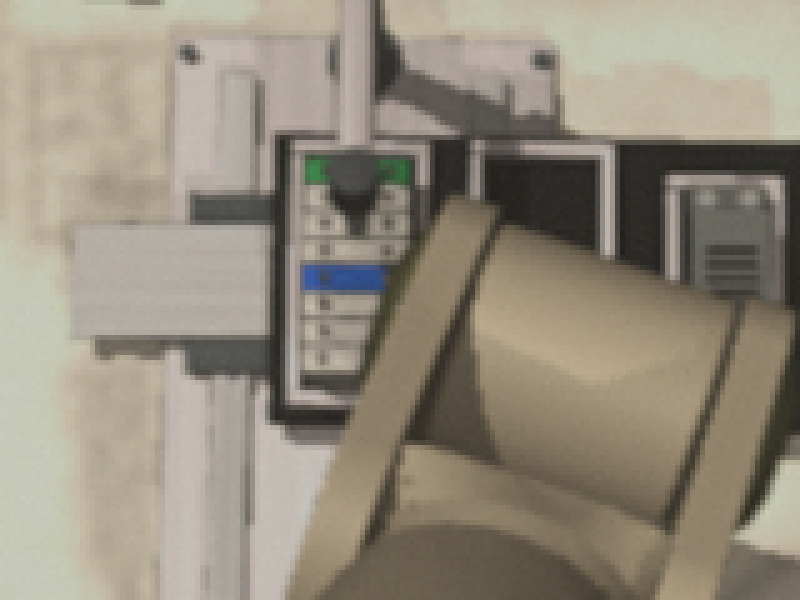

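The top view shows the pointer hanging over the strip (tip about (355,235) in the crop, strip's middle about (350,270)), and y agrees to about 1 mm. I'll nudge forward 1 mm and hold.

>>> {"fn": "move_arm", "kwargs": {"jaw": [1,1,1,1,1,1,1,1,1,1,1,1], "dp": [[-0.1,-0.05,0],[0,0,0],[0,0,0],[0,0,0],[0,0,0],[0,0,0],[0,0,0],[0,0,0],[0,0,0],[0,0,0],[0,0,0],[0,0,0]], "turn": [[0,0,0],[0,0,0],[0,0,0],[0,0,0],[0,0,0],[0,0,0],[0,0,0],[0,0,0],[0,0,0],[0,0,0],[0,0,0],[0,0,0]]}}

```text
time_s: 33.55
position: [0.5242, -0.0465, 0.0484]
tool_rot: [[-1.0, -0.014, 0.001], [-0.014, 1.0, -0.0], [-0.001, -0.0, -1.0]]
ft_force: [-1.1, 1.7, 8.7]
grip_width: 0.0193
gripper_force: 78.9
```

>>> {"fn": "move_arm", "kwargs": {"jaw": [1,1,1,1,1,1,1,1,1,1,1,1], "dp": [[0,0,0],[0,0,0],[0,0,0],[0,0,0],[0,0,0],[0,0,0],[0,0,0],[0,0,0],[0,0,0],[0,0,0],[0,0,0],[0,0,0]], "turn": [[0,0,0],[0,0,0],[0,0,0],[0,0,0],[0,0,0],[0,0,0],[0,0,0],[0,0,0],[0,0,0],[0,0,0],[0,0,0],[0,0,0]]}}

```text
time_s: 34.55
position: [0.5242, -0.0465, 0.0485]
tool_rot: [[-1.0, -0.014, 0.001], [-0.014, 1.0, -0.0], [-0.001, -0.0, -1.0]]
ft_force: [-0.4, 2.0, 7.9]
grip_width: 0.0189
gripper_force: 78.9
```

```bash
python3 - <<'E'
from h import *
im,d,st=snap('top');tcp(observe())
for o in cams.mark_of('top','terminal_strip')[:1]:
    u,v=o['location'][0]*640,o['location'][1]*480;print('strip origin',round(o['p'],2),rayz('top',u,v,.032).round(4))
for o in cams.mark_of('top','pocket_strip')[:1]:
    u,v=o['location'][0]*640,o['location'][1]*480;print('pocket',round(o['p'],2),rayz('top',u,v,.032).round(4))
for o in cams.mark_of('top','pointer_tip')[:1]:
    u,v=o['location'][0]*640,o['location'][1]*480;print('tip',round(o['p'],2),rayz('top',u,v,.094).round(4))
for o in cams.mark_of('top','module')[:1]:
    u,v=o['location'][0]*640,o['location'][1]*480;print('module',round(o['p'],2),rayz('top',u,v,.032).round(4))
v,u=np.mgrid[0:480,0:640];m=d>0;P=pts('top',u[m],v[m],d[m])
def show(n,k): print(n,len(k),np.percentile(k[:,:2],[2,50,98],axis=0).round(4).tolist()) if len(k)>5 else 0
k=P[(P[:,2]>.064)&(P[:,2]<.08)&(P[:,0]>.55)&(P[:,0]<.7)&(P[:,1]<-.09)&(P[:,1]>-.17)];show('module mid',k)
k=P[(P[:,2]>.064)&(P[:,2]<.08)&(P[:,0]>.55)&(P[:,0]<.7)&(P[:,1]>.04)&(P[:,1]<.06)];show('strip left side',k)
k=P[(P[:,2]>.037)&(P[:,2]<.048)&(P[:,0]>.55)&(P[:,0]<.7)&(P[:,1]>.055)&(P[:,1]<.07)];show('strip left bar',k)
E
```

```text
[ 0.5242 -0.0465  0.0484] yaw 0.82 grip 0.0191 34.6
strip origin 0.87 [0.6216 0.0355 0.032 ]
pocket 0.68 [0.6229 0.0357 0.032 ]
module 0.94 [ 0.6207 -0.1217  0.032 ]
module mid 288 [[0.6136, -0.1396], [0.6334, -0.1244], [0.6518, -0.1064]]
strip left side 282 [[0.5768, 0.0402], [0.6176, 0.0481], [0.6649, 0.0545]]
strip left bar 161 [[0.5696, 0.0555], [0.6245, 0.059], [0.6815, 0.0656]]
```

>>> {"fn": "move_arm", "kwargs": {"jaw": [1,1,1,1,1,1,1,1,1,1,1,1], "dp": [[-0.1,0,0],[-0.1,0,0],[-0.05,0,0],[0,0,0],[0,0,0],[0,0,0],[0,0,0],[0,0,0],[0,0,0],[0,0,0],[0,0,0],[0,0,0]], "turn": [[0,0,0],[0,0,0],[0,0,0],[0,0,0],[0,0,0],[0,0,0],[0,0,0],[0,0,0],[0,0,0],[0,0,0],[0,0,0],[0,0,0]]}}

```text
time_s: 35.8
position: [0.5265, -0.0464, 0.0484]
tool_rot: [[-1.0, -0.014, 0.001], [-0.014, 1.0, -0.0], [-0.001, -0.0, -1.0]]
ft_force: [-1.9, 1.3, 9.0]
grip_width: 0.0194
gripper_force: 78.9
```

>>> {"fn": "move_arm", "kwargs": {"jaw": [1,1,1,1,1,1,1,1,1,1,1,1], "dp": [[0,0,0],[0,0,0],[0,0,0],[0,0,0],[0,0,0],[0,0,0],[0,0,0],[0,0,0],[0,0,0],[0,0,0],[0,0,0],[0,0,0]], "turn": [[0,0,0],[0,0,0],[0,0,0],[0,0,0],[0,0,0],[0,0,0],[0,0,0],[0,0,0],[0,0,0],[0,0,0],[0,0,0],[0,0,0]]}}

```text
time_s: 36.8
position: [0.5265, -0.0465, 0.0484]
tool_rot: [[-1.0, -0.014, 0.001], [-0.014, 1.0, -0.0], [-0.001, -0.0, -1.0]]
ft_force: [-1.0, 2.1, 9.7]
grip_width: 0.019
gripper_force: 78.9
```

```bash
cat >> h.py <<'E'
def topcheck(parts):
    im,d,st=snap('top');tcp(observe())
    for q,z in parts:
        for o in cams.mark_of('top',q)[:1]:
            u,v=o['location'][0]*640,o['location'][1]*480;print(q,round(o['p'],2),rayz('top',u,v,z).round(4))
    return d
E
python3 - <<'E'
from h import *
for i in range(2): d=topcheck((('terminal_strip',.032),('pocket_strip',.032),('pointer_tip',.094)))
E
```

```text
[ 0.5266 -0.0465  0.0484] yaw 0.82 grip 0.0194 36.85
terminal_strip 0.56 [0.6314 0.0347 0.032 ]
pocket_strip 0.91 [0.6252 0.0322 0.032 ]
pointer_tip 0.88 [0.626  0.0325 0.094 ]
[ 0.5265 -0.0464  0.0484] yaw 0.82 grip 0.019 37.05
terminal_strip 0.83 [0.6332 0.0367 0.032 ]
pocket_strip 0.68 [0.6261 0.0347 0.032 ]
pointer_tip 0.88 [0.623  0.0282 0.094 ]
```

>>> {"fn": "move_arm", "kwargs": {"jaw": [1,1,1,1,1,1,1,1,1,1,1,1], "dp": [[0,0,0],[0,0,0],[0,0,0],[0,0,0],[0,0.5,0],[0,1.0,0],[0,1.0,0],[0,1.0,0],[0,1.0,0],[0,1.0,0],[0,1.0,0],[0,1.0,0]], "turn": [[0,0,0],[0,0,0],[0,0,0],[0,0,0],[0,0,0],[0,0,0],[0,0,0],[0,0,0],[0,0,0],[0,0,0],[0,0,0],[0,0,0]]}}

```text
time_s: 38.2
position: [0.5257, 0.0283, 0.0485]
tool_rot: [[-1.0, -0.014, 0.001], [-0.014, 1.0, -0.001], [-0.001, -0.001, -1.0]]
ft_force: [-1.8, -3.0, 7.8]
grip_width: 0.0189
gripper_force: 78.8
```

>>> {"fn": "move_arm", "kwargs": {"jaw": [1,1,1,1,1,1,1,1,1,1,1,1], "dp": [[-0.1,1.0,0],[-0.1,1.0,0],[-0.1,1.0,0],[-0.1,1.0,0],[-0.1,1.0,0],[0,1.0,0],[0,1.0,0],[0,0.6,0],[0,0.35,0],[0,0,0],[0,0,0],[0,0,0]], "turn": [[0,0,0],[0,0,0],[0,0,0],[0,0,0],[0,0,0],[0,0,0],[0,0,0],[0,0,0],[0,0,0],[0,0,0],[0,0,0],[0,0,0]]}}

```text
time_s: 39.2
position: [0.5295, 0.1084, 0.0485]
tool_rot: [[-1.0, -0.015, 0.001], [-0.015, 1.0, 0.001], [-0.001, 0.001, -1.0]]
ft_force: [-0.4, 3.2, 7.6]
grip_width: 0.0189
gripper_force: 78.7
```

```bash
python3 - <<'E'
from h import *
for i in range(2): d=topcheck((('module',.032),('pocket_module',.032),('pointer_tip',.094)))
v,u=np.mgrid[0:480,0:640];m=d>0;P=pts('top',u[m],v[m],d[m])
def show(n,k): print(n,len(k),np.percentile(k,[2,50,98],axis=0).round(4).tolist()) if len(k)>5 else print(n,len(k))
show('mod',P[(P[:,2]>.06)&(P[:,2]<.08)&(P[:,0]>.55)&(P[:,0]<.7)&(P[:,1]<.08)&(P[:,1]>-.01)])
show('strip',P[(P[:,2]>.064)&(P[:,2]<.08)&(P[:,0]>.55)&(P[:,0]<.7)&(P[:,1]<.25)&(P[:,1]>.15)])
show('shaft',P[(P[:,2]>.1)&(P[:,2]<.14)&(P[:,0]>.6)&(P[:,0]<.65)&(P[:,1]<.06)&(P[:,1]>0)])
E
```

```text
[0.5295 0.1084 0.0485] yaw 0.83 grip 0.0192 39.25
module 0.87 [0.6239 0.0315 0.032 ]
pocket_module 0.87 [0.6236 0.0239 0.032 ]
pointer_tip 0.7 [0.6275 0.0315 0.094 ]
[0.5295 0.1083 0.0485] yaw 0.83 grip 0.0192 39.45
module 0.61 [0.6338 0.03   0.032 ]
pocket_module 0.58 [0.6297 0.0314 0.032 ]
pointer_tip 0.7 [0.6251 0.0321 0.094 ]
mod 399 [[0.5954, 0.0143, 0.0626], [0.6193, 0.0285, 0.0692], [0.6536, 0.0464, 0.0735]]
strip 321 [[0.6393, 0.166, 0.0664], [0.6566, 0.1855, 0.0709], [0.6718, 0.2089, 0.0757]]
shaft 17 [[0.6226, 0.0284, 0.1066], [0.6241, 0.0325, 0.1228], [0.6257, 0.0366, 0.1334]]
```

>>> {"fn": "move_arm", "kwargs": {"jaw": [1,1,1,1,1,1,1,1,1,1,1,1], "dp": [[0,0,0],[0,0,0],[0,0,0],[0,0,0],[0,0,0],[0,0,0],[0,0,0],[0,0,0],[0,0,0],[0,0,0],[0,0,0],[0,0,0]], "turn": [[0,0,0],[0,0,0],[0,0,0],[0,0,0],[0,0,0],[0,0,0],[0,0,0],[0,0,0],[0,0,0],[0,0,0],[0,0,0],[0,0,0]]}}

```text
time_s: 40.6
position: [0.5295, 0.1083, 0.0485]
tool_rot: [[-1.0, -0.015, 0.002], [-0.015, 1.0, 0.001], [-0.002, 0.001, -1.0]]
ft_force: [-0.8, 2.9, 7.6]
grip_width: 0.0187
gripper_force: 78.7
```

>>> {"fn": "move_arm", "kwargs": {"jaw": [1,1,1,1,1,1,1,1,1,1,1,1], "dp": [[0,0,0],[0,0,0],[0,0,0],[0,0,0],[0,0,0],[0,0,0],[0,0,0],[0,0,0],[0,0,0],[0,0,0],[0,0,0],[0,0,0]], "turn": [[0,0,0],[0,0,0],[0,0,0],[0,0,0],[0,0,0],[0,0,0],[0,0,0],[0,0,0],[0,0,0],[0,0,0],[0,0,0],[0,0,0]]}}

```text
time_s: 41.6
position: [0.5295, 0.1083, 0.0485]
tool_rot: [[-1.0, -0.014, 0.002], [-0.014, 1.0, 0.001], [-0.002, 0.001, -1.0]]
ft_force: [-0.6, 3.1, 8.1]
grip_width: 0.0189
gripper_force: 78.7
```

>>> {"fn": "move_arm", "kwargs": {"jaw": [1,1,1,1,1,1,1,1,1,1,1,1], "dp": [[-0.1,0.1,0],[-0.1,0,0],[0,0,0],[0,0,0],[0,0,0],[0,0,0],[0,0,0],[0,0,0],[0,0,0],[0,0,0],[0,0,0],[0,0,0]], "turn": [[0,0,0],[0,0,0],[0,0,0],[0,0,0],[0,0,0],[0,0,0],[0,0,0],[0,0,0],[0,0,0],[0,0,0],[0,0,0],[0,0,0]]}}

```text
time_s: 42.6
position: [0.5315, 0.1089, 0.0485]
tool_rot: [[-1.0, -0.014, 0.001], [-0.014, 1.0, -0.0], [-0.001, -0.0, -1.0]]
ft_force: [-2.1, -0.9, 6.8]
grip_width: 0.0192
gripper_force: 78.8
```

>>> {"fn": "move_arm", "kwargs": {"jaw": [1,1,1,1,1,1,1,1,1,1,1,1], "dp": [[0,0,0],[0,0,0],[0,0,0],[0,0,0],[0,0,0],[0,0,0],[0,0,0],[0,0,0],[0,0,0],[0,0,0],[0,0,0],[0,0,0]], "turn": [[0,0,0],[0,0,0],[0,0,0],[0,0,0],[0,0,0],[0,0,0],[0,0,0],[0,0,0],[0,0,0],[0,0,0],[0,0,0],[0,0,0]]}}

```text
time_s: 43.6
position: [0.5314, 0.1089, 0.0485]
tool_rot: [[-1.0, -0.014, 0.001], [-0.014, 1.0, -0.0], [-0.001, -0.0, -1.0]]
ft_force: [-1.8, -1.4, 8.1]
grip_width: 0.0193
gripper_force: 78.8
```

>>> {"fn": "move_arm", "kwargs": {"jaw": [1,1,1,1,1,1,1,1,1,1,1,1], "dp": [[0.4,0,0],[0.9,0,0],[0.9,0,0],[0.9,0,0],[0.9,0,0],[0.9,0,0],[0.9,0,0],[0.9,0,0],[0.9,0,0],[0.9,0,0],[0.7,0,0],[0.4,0,0]], "turn": [[0,0,0],[0,0,0],[0,0,0],[0,0,0],[0,0,0],[0,0,0],[0,0,0],[0,0,0],[0,0,0],[0,0,0],[0,0,0],[0,0,0]]}}

```text
time_s: 44.6
position: [0.4355, 0.1075, 0.0484]
tool_rot: [[-1.0, -0.014, 0.003], [-0.014, 1.0, -0.0], [-0.003, -0.0, -1.0]]
ft_force: [1.7, -1.3, 6.8]
grip_width: 0.0192
gripper_force: 78.8
```

>>> {"fn": "move_arm", "kwargs": {"jaw": [1,1,1,1,1,1,1,1,1,1], "dp": [[0.2,0,0],[0.1,0,0],[0,0.2,0],[0,0.3,0],[0,0.3,0],[0,0.3,0],[0,0.2,0],[0,0.1,0],[0,0.1,0],[0,0,0]], "turn": [[0,0,0],[0,0,0],[0,0,0],[0,0,0],[0,0,0],[0,0,0],[0,0,0],[0,0,0],[0,0,0],[0,0,0]]}}

```text
time_s: 45.43
position: [0.4326, 0.1224, 0.0484]
tool_rot: [[-1.0, -0.015, 0.002], [-0.015, 1.0, -0.0], [-0.002, -0.0, -1.0]]
ft_force: [0.1, -1.0, 10.5]
grip_width: 0.0192
gripper_force: 79.2
```

>>> {"fn": "move_arm", "kwargs": {"jaw": [1,1,1,1,1,1], "dp": [[0.1,0.1,0],[0.1,0.1,0],[0,0.1,0],[0,0.1,0],[0,0,0],[0,0,0]], "turn": [[0,0,0],[0,0,0],[0,0,0],[0,0,0],[0,0,0],[0,0,0]]}}

```text
time_s: 45.93
position: [0.4326, 0.1227, 0.0484]
tool_rot: [[-1.0, -0.015, 0.005], [-0.015, 1.0, -0.006], [-0.005, -0.007, -1.0]]
ft_force: [7.8, -33.4, 3.7]
grip_width: 0.0191
gripper_force: 79.0
```

Both stops are reached. I'll ease off the load, let go, rise straight up and check.

>>> {"fn": "move_arm", "kwargs": {"jaw": [1,1,1,2.5,3.5,4.5,5,5,5,5,5,5], "dp": [[-0.1,-0.2,0],[-0.05,-0.15,0],[0,0,0],[0,0,0],[0,0,0],[0,0,0],[0,0,0],[0,0,-1],[0,0,-3],[0,0,-4],[0,0,-4],[0,0,-4]], "turn": [[0,0,0],[0,0,0],[0,0,0],[0,0,0],[0,0,0],[0,0,0],[0,0,0],[0,0,0],[0,0,0],[0,0,0],[0,0,0],[0,0,0]]}}

```text
time_s: 46.93
position: [0.4307, 0.1232, 0.2089]
tool_rot: [[-1.0, -0.014, -0.002], [-0.014, 1.0, 0.0], [0.002, 0.0, -1.0]]
ft_force: [0.6, 0.4, -0.3]
grip_width: 0.0496
gripper_force: 0.0
```

>>> {"fn": "move_arm", "kwargs": {"jaw": [5,5,5,5,5,5], "dp": [[0,0,-4],[0,0,-4],[0,0,-2],[0,0,0],[0,0,0],[0,0,0]], "turn": [[0,0,0],[0,0,0],[0,0,0],[0,0,0],[0,0,0],[0,0,0]]}}

```text
time_s: 47.43
position: [0.431, 0.1231, 0.3058]
tool_rot: [[-1.0, -0.014, -0.004], [-0.014, 1.0, 0.0], [0.004, 0.0, -1.0]]
ft_force: [-0.4, 0.2, -0.4]
grip_width: 0.0499
gripper_force: 0.0
```

```bash
python3 - <<'E'
from h import *
snap('wrist');im,d,st=snap('wrist');tcp(st);bars(st,d,.45)
part('wrist','terminal_strip',st,d);part('wrist','module',st,d)
v,u=np.mgrid[0:480,0:640];m=d>0;P=pts('wrist',u[m],v[m],d[m],st)
for n,y,a,b in(('strip',.2018,.068,.08),('mod',.047,.063,.08)):
    s=P[(abs(P[:,1]-y)<.022)&(P[:,2]>a)&(P[:,2]<b)&(P[:,0]>.48)&(P[:,0]<.59)]
    c=np.linalg.lstsq(np.c_[s[:,:2],np.ones(len(s))],s[:,2],rcond=None)[0];print(n,len(s),c.round(3),s[:,2].mean().round(4),np.percentile(s[:,0],[.5,99.5]).round(4),np.percentile(s[:,1],[.5,99.5]).round(4))
t=P[(P[:,2]>.078)&(P[:,2]<.09)&(P[:,0]>.40)&(P[:,0]<.47)&(P[:,1]>.08)&(P[:,1]<.16)];print('post',np.percentile(t,[2,50,98],axis=0).round(4).tolist())
print('strip near');prof(st,d,.19,.215,.47,.51,.03,.08)
print('mod near');prof(st,d,.037,.057,.465,.505,.03,.08)
im,d,_=snap('top')
for q in('tape_black','voltage_tester'): part('top',q,None,d,.03)
E
```

```text
[0.431  0.1231 0.3056] yaw 0.82 grip 0.0495 47.4833
bars 850 [529.5  46.2] [106.   50.2] 0.86 ctr pct [528.2  46.3]
bars 852 [534.8 202.1] [115.9  60.2] 0.78 ctr pct [533.6 200.7]
bars 979 [552.1 124.4] [86. 62.] 0.83 ctr pct [551.9 124.2]
module wrist 0.9 ztop 0.0701 [485.2  58.1] [ 47.7 144.8] 75.7
module wrist 0.71 ztop 0.0722 [493.4 194.1] [161.9  61.5] 13.1
strip 1838 [0.    0.001 0.071] 0.0712 [0.4851 0.5752] [0.1805 0.2236]
mod 1059 [ 0.008 -0.021  0.066] 0.0691 [0.4988 0.5588] [0.0293 0.064 ]
post [[0.4228, 0.1132, 0.0789], [0.4316, 0.1228, 0.0841], [0.4416, 0.1316, 0.0858]]
strip near
0.03 111 [0.4711 0.4712 0.4746 0.4776 0.4778]
0.034 40 [0.4721 0.4768 0.4778 0.486  0.4861]
0.038 72 [0.4771 0.4772 0.4799 0.4857 0.4858]
0.042 65 [0.4771 0.478  0.481  0.4855 0.4857]
0.046 21 [0.4847 0.4849 0.4853 0.4856 0.4857]
0.05 22 [0.4849 0.4849 0.4854 0.4859 0.486 ]
0.054 19 [0.4849 0.485  0.4853 0.4859 0.486 ]
0.058 21 [0.485  0.485  0.4852 0.4857 0.4857]
0.062 22 [0.4849 0.485  0.4854 0.4857 0.486 ]
0.066 66 [0.4849 0.485  0.497  0.5089 0.5094]
0.07 384 [0.4851 0.4861 0.4968 0.5087 0.5093]
mod near
0.03 52 [0.4735 0.4738 0.4756 0.4774 0.4774]
0.034 27 [0.4743 0.4758 0.4848 0.4854 0.4854]
0.038 65 [0.4765 0.4767 0.4794 0.4855 0.4858]
0.042 54 [0.4767 0.4777 0.4815 0.4855 0.4857]
0.046 16 [0.4847 0.4847 0.4852 0.4856 0.4856]
0.05 17 [0.4848 0.4849 0.4853 0.486  0.4862]
0.054 190 [0.4851 0.4855 0.4918 0.4992 0.4995]
0.058 23 [0.4889 0.4909 0.499  0.4996 0.4997]
0.062 17 [0.4988 0.4989 0.4993 0.4997 0.4998]
0.066 83 [0.4989 0.499  0.501  0.5047 0.5048]
0.07 17 [0.5003 0.5003 0.5018 0.5042 0.5043]
tape_black top 0.93 ztop 0.0224 [381.3 177.4] [43.9 60.5] 1.6
voltage_tester top 0.57 ztop 0.0173 [373.8 -89.1] [ 17.5 129.4] 13.4
```

```bash
python3 - <<'E'
from h import *
im,d,st=snap('wrist');v,u=np.mgrid[0:480,0:640];m=d>0;P=pts('wrist',u[m],v[m],d[m],st)
t=P[(P[:,2]>.088)&(P[:,2]<.2)&(P[:,0]>.58)&(P[:,0]<.68)&(P[:,1]>-.02)&(P[:,1]<.09)];print(len(t))
for z in np.arange(.088,.2,.008):
    k=t[(t[:,2]>z)&(t[:,2]<z+.008)]
    if len(k)>3:print(z.round(3),len(k),np.percentile(k[:,:2],[2,50,98],axis=0).round(4).tolist())
for o in cams.mark_of('wrist','pointer_tip')[:1]:
    a,b=o['location'][0]*640,o['location'][1]*480;print(o['p'],round(a),round(b),rayz('wrist',a,b,.094,st).round(4))
E
```

```text
0
0.67 244 368 [0.6302 0.0343 0.094 ]
```

>>> {"fn": "move_arm", "kwargs": {"jaw": [8.5,8.5,8.5,8.5,8.5,8.5,8.5], "dp": [[0.4,-2.2,0],[0.4,-2.2,0],[0.4,-2.2,0],[0.4,-2.2,0],[0,0,0],[0,0,0],[0,0,0]], "turn": [[0,0,0],[0,0,0],[0,0,0],[0,0,0],[0,0,0],[0,0,0],[0,0,0]]}}

```text
time_s: 48.47
position: [0.4169, 0.0351, 0.3071]
tool_rot: [[-1.0, -0.014, -0.001], [-0.014, 1.0, 0.0], [0.001, 0.0, -1.0]]
ft_force: [-0.1, 0.2, -0.2]
grip_width: 0.0846
gripper_force: 0.0
```

```bash
python3 - <<'E'
from h import *
snap('wrist');im,d,st=snap('wrist');tcp(st);v,u=np.mgrid[0:480,0:640];m=d>0;P=pts('wrist',u[m],v[m],d[m],st)
t=P[(P[:,2]>.085)&(P[:,2]<.22)&(P[:,0]>.58)&(P[:,0]<.75)&(P[:,1]>-.02)&(P[:,1]<.09)];print(len(t))
for z in np.arange(.085,.22,.008):
    k=t[(t[:,2]>z)&(t[:,2]<z+.008)]
    if len(k)>3:print(z.round(3),len(k),np.percentile(k[:,:2],[2,50,98],axis=0).round(4).tolist())
for n in('wrist','scene','top'):
    snap(n)
    for o in cams.mark_of(n,'pointer_tip')[:1]:
        a,b=o['location'][0]*640,o['location'][1]*480;print(n,round(o['p'],2),round(a),round(b),rayz(n,a,b,.094,st).round(4))
im,d,_=snap('scene');m=d>0;P=pts('scene',u[m],v[m],d[m])
t=P[(P[:,2]>.085)&(P[:,2]<.15)&(P[:,0]>.59)&(P[:,0]<.66)&(P[:,1]>0)&(P[:,1]<.07)]
for z in np.arange(.085,.15,.008):
    k=t[(t[:,2]>z)&(t[:,2]<z+.008)]
    if len(k)>3:print(z.round(3),len(k),np.percentile(k[:,:2],[2,50,98],axis=0).round(4).tolist())
E
```

```text
[0.4169 0.0354 0.3071] yaw 0.85 grip 0.0848 48.5167
387
0.093 6 [[0.6249, 0.0324], [0.6262, 0.0335], [0.6271, 0.0347]]
0.101 18 [[0.624, 0.0304], [0.6247, 0.0336], [0.6263, 0.0368]]
0.109 36 [[0.6226, 0.029], [0.6241, 0.0337], [0.6278, 0.0385]]
0.117 43 [[0.6222, 0.0291], [0.624, 0.0338], [0.6273, 0.0385]]
0.125 43 [[0.6227, 0.0294], [0.6244, 0.0339], [0.6274, 0.0385]]
0.133 50 [[0.6223, 0.0296], [0.6239, 0.034], [0.6276, 0.0386]]
0.141 48 [[0.6225, 0.0297], [0.6239, 0.0341], [0.6275, 0.0386]]
0.149 21 [[0.6183, 0.0256], [0.6198, 0.0342], [0.6244, 0.0409]]
0.157 99 [[0.6176, 0.0258], [0.6194, 0.0343], [0.624, 0.0428]]
0.165 23 [[0.6169, 0.0297], [0.619, 0.0354], [0.6212, 0.0402]]
wrist 0.72 315 377 [0.629 0.033 0.094]
scene 0.95 345 190 [0.6341 0.0317 0.094 ]
top 0.9 293 189 [0.6223 0.0296 0.094 ]
0.093 5 [[0.6248, 0.0293], [0.626, 0.0302], [0.6284, 0.032]]
0.101 9 [[0.6239, 0.0272], [0.6253, 0.0296], [0.6286, 0.0341]]
0.109 14 [[0.6226, 0.0266], [0.6256, 0.0307], [0.6282, 0.0353]]
0.117 16 [[0.6221, 0.0269], [0.6251, 0.0302], [0.6283, 0.0372]]
0.125 11 [[0.6215, 0.0262], [0.6245, 0.0285], [0.6269, 0.0311]]
0.133 15 [[0.6224, 0.0261], [0.6244, 0.03], [0.6299, 0.0334]]
0.141 15 [[0.622, 0.0268], [0.6242, 0.0278], [0.6299, 0.0336]]
```

```bash
python3 -c "
from rig import ticket
print(ticket.close_job())"
```

```text
the job is handed in; nothing more can be done
None
```

The job is handed in with no verdict shown: the strip and module (no contactor was on the bench) measured flat in their pockets, each was held about 4 s within roughly 2 mm of the pointer, and the carrier was left at its near and left stops with the gripper clear.

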